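Open the combination-locked lens drawer

ROBOT

A 7-joint arm with a two-finger parallel gripper is mounted at the origin on the work surface. World frame = base frame: x ahead of the robot, y to its left, z up, the work surface at z = 0. Lengths are in m, angles in rad, forces in N, time in s.
With the tool pointing down it reaches from about 0.4 to 0.925 m from the base axis. Payload 4.1 kg.
Tool frame: the origin (TCP) lies midway between the tips of the shut fingers; the grasp point (between the pads) lies 19 mm behind it; z points along the fingers, y is the direction in which the jaws open and shut (so a half turn about z gives the same grasp; the last joint's range is limited). The gripper opens to 85 mm and grips with 20 to 120 N. Pads are 22 mm wide; open, the fingers measure 114 mm over their backs; the gripper's body (76 mm by 85 mm) begins 54 mm behind the grasp point. The pads swing forward as they close: fully open they stand 13 mm farther back than shut.
Start: joints at [1.153, 0.398, 0.045, 1.537, -0.019, 1.207, -0.051], TCP at [0.204, -0.617, 0.194] pointing down, gripper open.
Joint ranges: [-2.82, 2.82], [-0.49, 2.23], [-1.37, 1.46], [0, 2.46], [-1.36, 4.5], [0.23, 2], [-2.94, 2.94]. Speed limits (rad/s): [2.57, 2.57, 3.14, 3.14, 3.14, 3.14, 3.14].

INTERFACE

Orientations are given as a unit quaternion [x, y, z, w].
In Python, from plant import bot, snapshot gives the robot as it stands.
- The arm moves only by the tool step_arm, never from a script. Its argument "plan" is a list of rows, each a list of 7 numbers: the shift along the tool's x, y, z in m, then the turn, a rotation vector about the tool's x, y, z in degrees, then the closure, from -1 (fully open) to 1 (shut). In form: [[x, y, z, ax, ay, az, grip], ...]. A call has 1 to 8 rows; each row shifts and turns the pose as measured when the row begins, along the tool's axes as they then stand; what a row does not reach is not made up. A row lasts 1/12 s, in which the tool goes at most 41.7 mm and 7.16 degrees, less where a joint would pass 70% of its speed; a pose out of reach is approached as far as the arm can. A call is refused whole if a number of a shift passes 0.0417 or a number of a turn 7.16, either way. A call with a gripper value outside its range is refused whole. The fingers move at their own pace and stop on an object; "force" is the grip in N (left out, the last holds). Time passes only in rows, so rows that do not move let the fingers close. It gives the time, the measured TCP pose, the force and the opening at its end, in the units of the state.
- bot.get_state(): the state, without advancing time (a new reading comes with each control period).
- snapshot(name): name is "side" or "top"; returns a dict with "image" (400x640x3 uint8, red, green, blue), "fov_y" (degrees; the focal length in pixels is half the picture's height over the tangent of half this angle, whatever the lens; pixels are square), "cx", "cy" (the principal point, pixels), "k1" (the pictures are not rectified: a ray, as slopes to the right and down, at radius r is drawn at 1 + k1 r^2 times it, then the intrinsics apply), "origin" and "rotation" of the camera in the world. Camera axes: x right, y down, z forward; pixel columns grow to the right and rows downward; lengths in m; the calibration is good to about 2 mm. A picture is of the moment at which its call begins. There is no depth.
- bot.close_job(): hands the job in, once; it reports no verdict.
The state is a dict: "t": time; "joints": joint angles; "qd": joint speeds; "effort": joint torques, N m; "eef_pos": TCP position; "eef_rot": TCP orientation; "contact_force": force on the tool from outside, world axes, zero at the start; "ft_torque": the same for the moment, N m; "finger_gap": opening from 0.0 (shut) to 1.0 (fully open).
Only numpy, scipy, OpenCV 4.12 (cv2) and the standard library are available. Lean on these libraries where they do the work, as an engineer would, in place of code of your own. Each camera call takes 0.05 s, during which the arm holds its last target.

TASK

Unlock the grey lens cabinet and open its drawer: turn the dial on its top left (counter-clockwise, seen from above) to 15 without running past it and pause there, then turn it right (clockwise), past 0, until the lock catches and the dial stops, somewhere between 98 and 87. The catch differs each time, so feel for it and ease off at once: forcing the dial against it breaks the lock. Then pull the drawer out all the way, let go of it, and leave the loose things on the bench and the cabinet where they are.

Things in the scene. Friction and masses are not known exactly. Their poses are not given: they have to be found in the camera images.
- cabinet: grey steel lens cabinet fixed to the bench, 240 deep (its x) x 260 wide (its y) x 130 high; origin at the centre of its underside, z up; its front (drawer side) faces its own -x. On its top: the dial (axis at cabinet x=-30, y=0) and a red index bar in front of the dial
- dial_grip (a point): where to grip the dial: on its vertical axis, 34 above the cabinet's top, 24 above its flange. Black flange disc of radius 42, upper face 10 above the cabinet's top, carrying a round fluted aluminium knob 38 in diameter, from 10 to 48 above the cabinet's top. Frame turns with the dial. A grip of 30 to 40 N does not slip; starts between 1 and 9, turns with some 0.06 N m of friction
- dial (a joint): dial angle, rad, growing to the left (counter-clockwise from above); number = angle x 100/(2 pi): 15 is 0.942, 93 is -0.44. Long red line 0, medium white lines every 10, short every 5, numbers rising clockwise; read at the index bar. Turned right, a spring pin drops into it and stops it hard: the catch, at a hidden angle from -0.14 to -0.80; it then stays. The pin first snatches the dial a little to the right
- dial_index (a point): top of the red index bar (16 x 4) on the cabinet's top, in front of the dial (towards the drawer), 56 from the dial's axis; the number there is the reading
- lock_strain (a joint): twist of the lock when the caught dial is forced, rad: 0 unloaded, 1 rad per 8 N m, negative when forced right. Beyond 0.06 either way (0.48 N m, under 4 degrees of forcing) the lock is broken; 0.15 to 0.2 N m is plenty to feel the catch. Only a drawn lock (dial caught) lets the drawer move
- drawer (a joint): drawer opening, m: 0 shut, slides towards the cabinet's -x, stop at 0.090. Needs some 3 N; it stays where it is left
- drawer_handle (a point): middle of the drawer's horizontal steel bar handle: bar 10 in diameter, 100 long along the cabinet's y, its middle 38 in front of the drawer's front face and 27 below the cabinet's top, 103 above the bench; graspable from above with one finger before and one behind the bar
- slide_box: loose wooden slide box 50 x 85 x 30 on the cabinet's top behind the dial; origin under its centre; leave alone
- lens_cap: loose black lens cap, diameter 48, 12 high, on the cabinet's top behind the dial; leave alone
- eyepiece: loose black eyepiece, diameter 34, 56 high, standing on the bench; leave alone
- objective: loose steel objective, diameter 26, 46 high, standing on the bench; leave alone
- drop_bottle: loose amber bottle, diameter 34, 70 high, on the bench; leave alone
- blower: loose black rubber-coloured air blower bulb, diameter 62, 100 high, on the bench; leave alone

How it is judged:
On the way, in this order (a step that is already met when the one before it is completed fails the run):
1. the dial stands at 15 (within 1.3 numbers) for a moment, drawer shut (value of joint dial between 0.8625 and 1.0225 rad and value of joint drawer below 0.01 m), for 0.3 s.
2. the dial is turned right past 0, drawer still shut (value of joint dial below -0.05 rad and value of joint drawer below 0.01 m), for 0.1 s.
3. the drawer, which the lock lets go only when the dial is caught, is pulled out all the way (value of joint drawer above 0.078 m), for 0.2 s.
At the end, for the whole second after the job is handed in: The drawer is open by more than 78 of its 90 mm, released and at rest, and the dial is still where it was caught (right of 0) (value of joint drawer above 0.078 m and value of joint dial below -0.05 rad and velocity of joint drawer between -0.02 and 0.02 m/s); the robot touches nothing.
It fails at once if the caught dial forced by more than 0.48 N m (lock strain over 0.06 rad) (value of joint lock_strain above 0.06 rad or value of joint lock_strain below -0.06 rad).
It fails at once if the dial run past 15, beyond 17.5 (value of joint dial above 1.1025 rad).
It fails at once if one of the other loose things moved by more than 30 mm (distance of any of slide_box, lens_cap, eyepiece, objective, drop_bottle, blower from where it was at the start of the episode above 0.03 m).
It also fails if it takes over 70 s, if anything falls off the work surface, if the arm or the gripper's body presses on something with over 40 N, if the wrist force passes 120 N, or if a joint passes its speed limit or range.

## Working session

There is one attempt and no reset: what is moved stays moved. The work goes in short steps, Python scripts to look and compute and a tool call to move; the robot and the scene stay as the last step left them, time stands still between calls to the robot, and variables do not carry over. Pictures are saved under pics/ and viewed, and the job is handed in when it is done.

Besides the shell and the picture viewer there is one more tool, called after ">>>" by a JSON object that holds its "fn" and its "kwargs". step_arm: Moves the arm, as the interface text tells. Its arguments: {"type":"object","properties":{"plan":{"type":"array","items":{"type":"array","items":{"type":"number"}}},"force":{"type":"number"}},"required":["plan"]}

```bash
ls; mkdir -p pics; python3 - <<'E'
from plant import bot, snapshot
import cv2
for n in ("side","top"):
    s=snapshot(n); cv2.imwrite(f"pics/{n}0.png",s["image"][:,:,::-1])
    print(n,{k:v for k,v in s.items() if k!="image"})
print(bot.get_state())
E
```

```text
pics
side {'fov_y': 46.45950605779851, 'cx': 318.0193714839139, 'cy': 205.2117798170762, 'k1': -0.050972062539431526, 'origin': array([0.38778052, 0.87167934, 0.9724678 ]), 'rotation': array([-0.12158765,  0.90703315, -0.40082688,  0.04295484])}
top {'fov_y': 50.28054804314391, 'cx': 321.12419885408883, 'cy': 205.24280775307577, 'k1': -0.07020227777400852, 'origin': array([3.91769034e-01, 1.17716522e-04, 1.21455495e+00]), 'rotation': array([-0.69607813,  0.71137059, -0.06191671,  0.07478927])}
{'t': 0.1, 'joints': array([ 1.15299804,  0.39913835,  0.04500846,  1.53772901, -0.01870641,
        1.20692388, -0.05071737]), 'qd': array([ 0.00054607, -0.00369225, -0.0002629 , -0.00126055, -0.00119164,
       -0.00038719, -0.00278837]), 'effort': array([ 2.77374966e-03, -4.76261973e+01,  1.36954654e+00, -2.54945111e+01,
        1.18763282e-02,  5.01632676e-03, -2.28209404e-05]), 'eef_pos': array([ 0.20356668, -0.61663529,  0.19286485]), 'eef_rot': array([ 9.87313037e-01,  1.58783429e-01, -1.93598312e-04, -8.67371724e-04]), 'contact_force': array([-0.54274722,  0.3727914 , -0.71553554]), 'ft_torque': array([-0.01651521, -0.02745226, -0.02786416]), 'finger_gap': 1.0019181911997723}
```

View pics/top0.png

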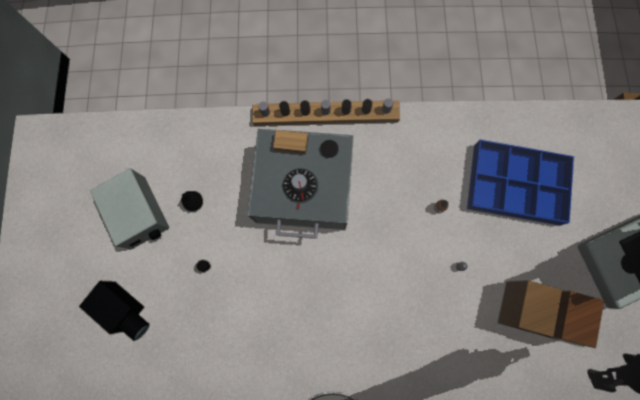

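View pics/side0.png

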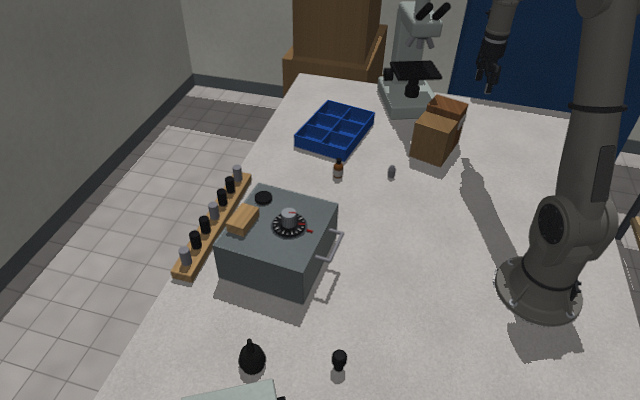

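The top view shows the cabinet at about (300,180) with its front towards the robot, the dial at about (299,185) and the handle at about (297,233). I'll zoom in and measure.

```bash
cat > h.py <<'E'
import numpy as np, cv2
from scipy.spatial.transform import Rotation as R
def K(s):
    f=200/np.tan(np.radians(s["fov_y"]/2)); return f
def ray(s,u,v):
    f=K(s); d=np.array([(u-s["cx"])/f,(v-s["cy"])/f]); p=d.copy()
    for _ in range(20): p=d/(1+s["k1"]*(p@p))
    return s["origin"],R.from_quat(s["rotation"]).apply([p[0],p[1],1.])
def onz(s,u,v,z):
    o,d=ray(s,u,v); return o+d*(z-o[2])/d[2]
def proj(s,P):
    c=R.from_quat(s["rotation"]).inv().apply(np.asarray(P)-s["origin"]); p=c[...,:2]/c[...,2:]
    r2=(p**2).sum(-1,keepdims=True); return p*(1+s["k1"]*r2)*K(s)+[s["cx"],s["cy"]]
E
python3 - <<'E'
from plant import snapshot
from h import *
s=snapshot("top"); im=s["image"][:,:,::-1]
cv2.imwrite("pics/topcrop.png",cv2.resize(im[120:250,235:365],None,fx=4.6,fy=4.6,interpolation=cv2.INTER_CUBIC))
s2=snapshot("side"); im2=s2["image"][:,:,::-1]
cv2.imwrite("pics/sidecrop.png",cv2.resize(im2[180:310,205:355],None,fx=4.5,fy=4.5,interpolation=cv2.INTER_CUBIC))
for n,S,I in (("top",s,s["image"].astype(int)),("side",s2,s2["image"].astype(int))):
    m=(I[...,0]>120)&(I[...,1]<70)&(I[...,2]<70)
    N,L,st,c=cv2.connectedComponentsWithStats(m.astype(np.uint8)); print(n,st[1:].tolist(),c[1:].tolist())
E
```

```text
top [] []
side [[291, 212, 4, 1, 4], [303, 224, 1, 1, 1], [308, 229, 4, 2, 5]] [[292.5, 212.0], [303.0, 224.0], [309.2, 229.8]]
```

View pics/topcrop.png

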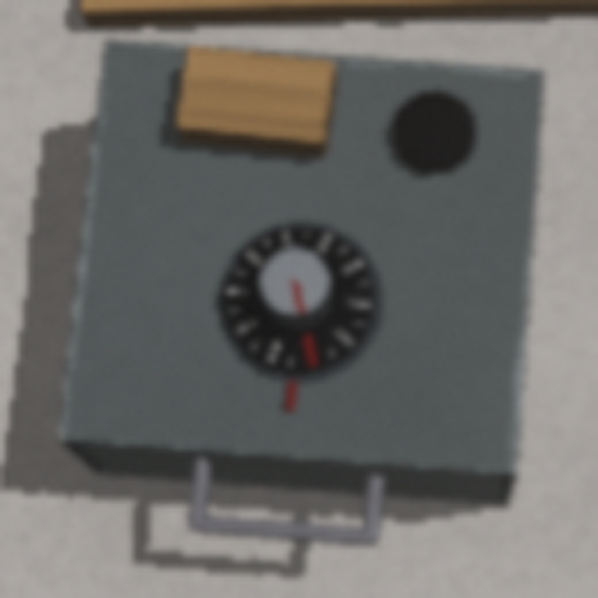

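View pics/sidecrop.png

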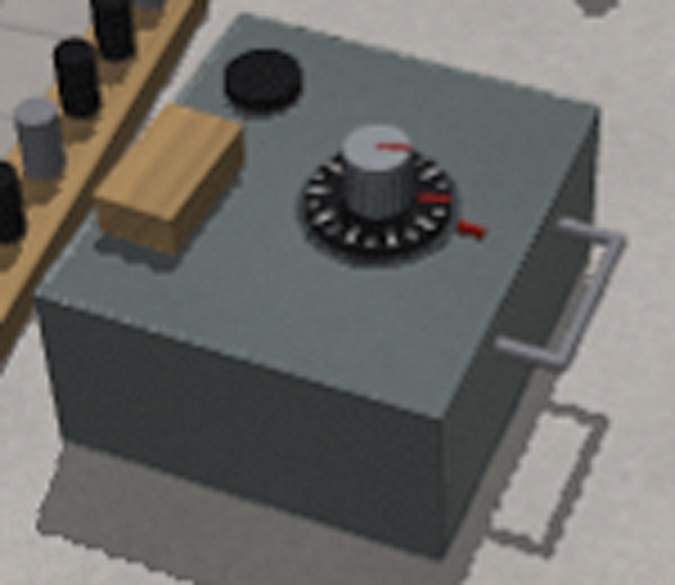

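```bash
python3 - <<'E'
from plant import snapshot
from h import *
s=snapshot("top"); I=s["image"].astype(int)
def px(x,y): return (x+.5)/4.6-.5+235,(y+.5)/4.6-.5+120
C=np.array([onz(s,*px(x,y),.13)[:2] for x,y in [(106,42),(542,72),(513,475),(66,441)]])
print(C, np.linalg.norm(C-np.roll(C,-1,0),axis=1))
c=C.mean(0)
xa=(C[0]-C[3])+(C[1]-C[2]); ya=(C[0]-C[1])+(C[3]-C[2])
print("yaw",np.degrees(np.arctan2(xa[1],xa[0])),np.degrees(np.arctan2(-ya[0],ya[1])),"c",c)
red=I[...,0]-(I[...,1]+I[...,2])/2
m=(red>35); m[:, :280]=0; m[:,320:]=0; m[:150]=0;m[240:]=0
N,L,st,ce=cv2.connectedComponentsWithStats(m.astype(np.uint8))
print(st[1:].tolist(),ce[1:].tolist())
print("flange",onz(s,*px(299,300),.14),"index",onz(s,*px(290,396),.133),"line0",onz(s,*px(311,350),.14),"knobtop",onz(s,*px(294,281),.178))
print("handle ends",onz(s,*px(193,525),.103),onz(s,*px(377,538),.103))
s2=snapshot("side")
def p2(x,y): return (x+.5)/4.5-.5+205,(y+.5)/4.5-.5+180
print("side: corners",[onz(s2,*p2(x,y),.13)[:2].round(4) for x,y in [(240,12),(600,106),(443,418),(38,295)]])
print("flange",onz(s2,*p2(378,208),.14),"idx",onz(s2,*p2(471,229),.133),"line0",onz(s2,*p2(435,198),.14),"knobtop",onz(s2,*p2(377,147),.178))
print("handle ends",onz(s2,*p2(622,238),.103),onz(s2,*p2(560,362),.103))
E
```

```text
[[ 0.81979736  0.18551343]
 [ 0.79390921 -0.06991973]
 [ 0.55698024 -0.04553401]
 [ 0.58204744  0.20570037]] [0.2567417  0.23818061 0.25248184 0.2386054 ]
yaw -5.364382182146242 -5.742902850859156 c [0.68818356 0.06894002]
[[301, 150, 4, 1, 4], [299, 182, 2, 5, 5], [301, 193, 3, 6, 13], [297, 203, 2, 6, 9]] [[302.5, 150.0], [299.2, 184.0], [301.9230769230769, 195.53846153846155], [297.6666666666667, 205.66666666666666]]
flange [0.65807212 0.07249152 0.14      ] index [0.60433101 0.07858598 0.133     ] line0 [0.62900245 0.06602531 0.14      ] knobtop [0.6593971  0.07256187 0.178     ]
handle ends [0.53633195 0.13707377 0.103     ] [0.52657839 0.03188289 0.103     ]
side: corners [array([ 0.7942, -0.0688]), array([ 0.5571, -0.0455]), array([0.5812, 0.2097]), array([0.8163, 0.1875])]
flange [0.65575259 0.08269094 0.14      ] idx [0.60302576 0.07765243 0.133     ] line0 [0.62728933 0.0662981  0.14      ] knobtop [0.65828957 0.07351225 0.178     ]
handle ends [0.524771  0.0324155 0.103    ] [0.53686795 0.13368049 0.103     ]
```

```bash
python3 - <<'E'
from plant import snapshot,bot
from h import *
s=snapshot("top"); I=s["image"][:,:,::-1]; t=snapshot("side")
cv2.imwrite("pics/tr.png",cv2.resize(I[200:400,440:640],None,fx=3,fy=3,interpolation=cv2.INTER_CUBIC))
cv2.imwrite("pics/sr.png",cv2.resize(t["image"][0:200,360:640,::-1],None,fx=2.8,fy=2.8,interpolation=cv2.INTER_CUBIC))
for u,v in [(525,280),(603,290),(600,345),(520,333),(583,245),(625,262)]:
    print((u,v),[onz(s,u,v,z)[:2].round(3).tolist() for z in (0,.1,.2,.3)])
for u,v in [(432,95),(467,100),(420,115),(412,155),(440,163),(404,5),(440,5),(383,110)]:
    print("side",(u,v),[onz(t,u,v,z)[:2].round(3).tolist() for z in (0,.1,.2,.3)])
E
```

```text
(525, 280) [[0.401, -0.553], [0.4, -0.508], [0.399, -0.462], [0.399, -0.417]]
(603, 290) [[0.364, -0.781], [0.367, -0.716], [0.369, -0.652], [0.371, -0.588]]
(600, 345) [[0.213, -0.753], [0.228, -0.691], [0.242, -0.629], [0.257, -0.567]]
(520, 333) [[0.256, -0.525], [0.267, -0.482], [0.278, -0.439], [0.289, -0.395]]
(583, 245) [[0.495, -0.737], [0.486, -0.676], [0.478, -0.615], [0.469, -0.555]]
(625, 262) [[0.441, -0.859], [0.437, -0.788], [0.433, -0.717], [0.429, -0.647]]
side (432, 95) [[0.352, -0.964], [0.356, -0.775], [0.359, -0.587], [0.363, -0.398]]
side (467, 100) [[0.206, -0.966], [0.224, -0.777], [0.243, -0.588], [0.262, -0.399]]
side (420, 115) [[0.386, -0.786], [0.386, -0.616], [0.386, -0.445], [0.387, -0.275]]
side (412, 155) [[0.388, -0.507], [0.388, -0.365], [0.388, -0.224], [0.388, -0.082]]
side (440, 163) [[0.288, -0.488], [0.298, -0.348], [0.309, -0.208], [0.319, -0.069]]
side (404, 5) [[0.598, -2.029], [0.576, -1.731], [0.555, -1.433], [0.533, -1.134]]
side (440, 5) [[0.388, -2.105], [0.388, -1.798], [0.388, -1.492], [0.388, -1.186]]
side (383, 110) [[0.534, -0.781], [0.519, -0.611], [0.504, -0.441], [0.489, -0.271]]
```

View pics/tr.png

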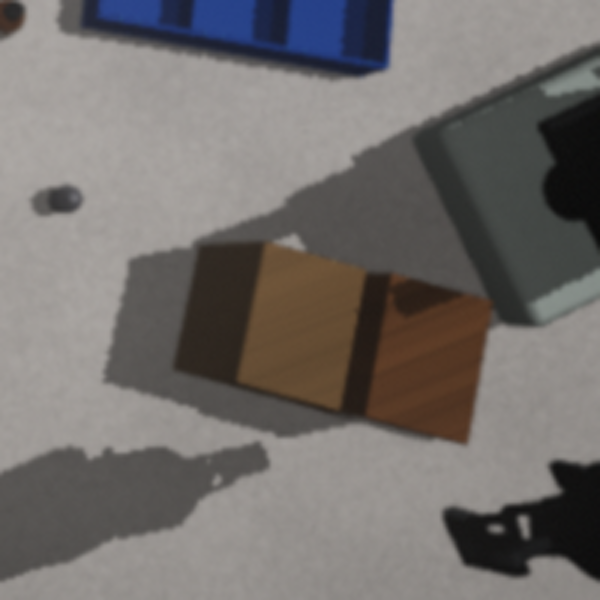

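View pics/sr.png

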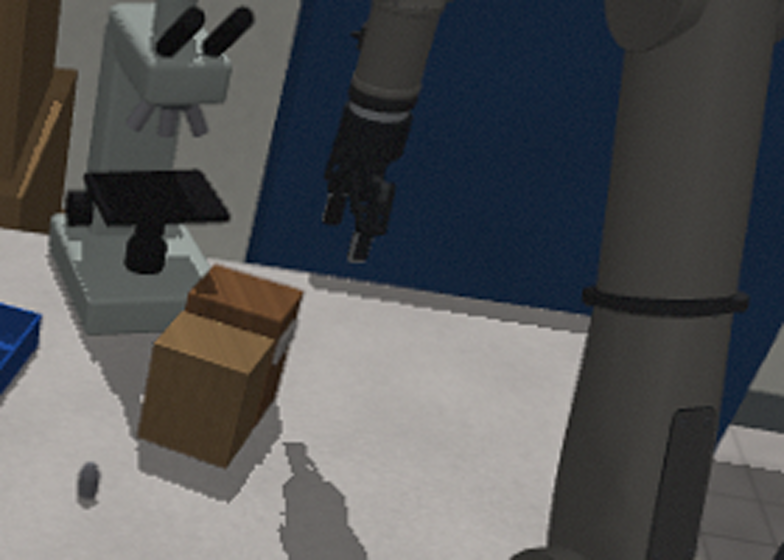

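The wooden holder (535,310) and the microscope (620,260) stand near the start, so I'll lift first and turn the wrist on the way up.

>>> {"fn": "step_arm", "kwargs": {"plan": [[0, 0, -0.026, 0, 0, -6, -1], [0, 0, -0.026, 0, 0, -6, -1], [0, 0, -0.026, 0, 0, -6, -1], [0, 0, -0.026, 0, 0, -6, -1], [0, 0, -0.026, 0, 0, -6, -1], [0, 0, -0.026, 0, 0, -6, -1], [0, 0, -0.026, 0, 0, -6, -1], [0, 0, -0.026, 0, 0, -6, -1]], "force": 35}}

```text
t: 1.07
eef_pos: [0.2024, -0.6132, 0.4016]
eef_rot: [0.826, 0.563, 0.002, -0.009]
contact_force: [1.7, 0.1, 0.3]
finger_gap: 0.999
```

```bash
cat > go.py <<'E'
from plant import bot
from h import *
import sys
# target x y z yaw(tool x)
st=bot.get_state(); p=st["eef_pos"]; r=R.from_quat(st["eef_rot"]); m=r.as_matrix()
yaw=np.degrees(np.arctan2(m[1,0],m[0,0]))
print("t",round(st["t"],2),"p",p.round(4),"yaw",yaw.round(2),"tilt",m[:,2].round(4),"gap",round(st["finger_gap"],3),"q",st["joints"].round(2),"F",st["contact_force"].round(2),"T",st["ft_torque"].round(3))
if len(sys.argv)>4:
    T=np.array(sys.argv[1:4],float); y=float(sys.argv[4])
    tgt=R.from_euler("z",y,degrees=True)*R.from_euler("x",180,degrees=True)
    print("shift tool",r.inv().apply(T-p).round(4),"turn",np.degrees((r.inv()*tgt).as_rotvec()).round(2))
E
python3 go.py 0.658 0.073 0.4 66
```

```text
t 1.07 p [ 0.2024 -0.6132  0.4016] yaw 68.52 tilt [-0.0075  0.0169 -0.9998] gap 0.999 q [ 1.25  0.34 -0.09  1.17  0.03  1.65  0.79] F [1.74 0.11 0.35] T [-0.044 -0.062  0.007]
shift tool [0.8053 0.1728 0.0098] turn [-0.77 -0.73  2.52]
```

>>> {"fn": "step_arm", "kwargs": {"plan": [[0.038, 0.008, 0, -0.1, -0.1, 0.3, -1], [0.038, 0.008, 0, -0.1, -0.1, 0.3, -1], [0.038, 0.008, 0, -0.1, -0.1, 0.3, -1], [0.038, 0.008, 0, -0.1, -0.1, 0.3, -1], [0.038, 0.008, 0, -0.1, -0.1, 0.3, -1], [0.038, 0.008, 0, -0.1, -0.1, 0.3, -1], [0.038, 0.008, 0, -0.1, -0.1, 0.3, -1], [0.038, 0.008, 0, -0.1, -0.1, 0.3, -1]]}}

```text
t: 1.73
eef_pos: [0.3779, -0.3605, 0.4078]
eef_rot: [0.844, 0.536, -0.005, 0.01]
contact_force: [0.9, -0.7, -0.5]
finger_gap: 0.998
```

```bash
python3 go.py 0.658 0.073 0.4 66
```

```text
t 1.73 p [ 0.3779 -0.3605  0.4078] yaw 64.87 tilt [ 0.0032 -0.0221 -0.9997] gap 0.998 q [ 0.92  0.08 -0.27  1.48  0.04  1.57  0.21] F [ 0.86 -0.72 -0.47] T [-0.013 -0.002 -0.019]
shift tool [ 0.5114  0.0696 -0.0009] turn [ 0.7   1.08 -1.12]
```

>>> {"fn": "step_arm", "kwargs": {"plan": [[0.04, 0.0055, 0, 0.1, 0.1, -0.1, -1], [0.04, 0.0055, 0, 0.1, 0.1, -0.1, -1], [0.04, 0.0055, 0, 0.1, 0.1, -0.1, -1], [0.04, 0.0055, 0, 0, 0, -0.1, -1], [0.04, 0.0055, 0, 0, 0, -0.1, -1], [0.04, 0.0055, 0, 0, 0, 0, -1], [0.04, 0.0055, 0, 0, 0, 0, -1], [0.04, 0.0055, 0, 0, 0, 0, -1]]}}

```text
t: 2.4
eef_pos: [0.5551, -0.0782, 0.4059]
eef_rot: [0.842, 0.539, -0.003, 0.01]
contact_force: [0.7, -1.3, -0.1]
finger_gap: 1.0
```

```bash
python3 go.py 0.658 0.073 0.3 66
```

```text
t 2.4 p [ 0.5551 -0.0782  0.4059] yaw 65.19 tilt [ 0.0061 -0.021  -0.9998] gap 1.0 q [ 0.51  0.18 -0.56  1.39  0.12  1.59 -0.47] F [ 0.75 -1.29 -0.14] T [-0.028 -0.032  0.023]
shift tool [0.1821 0.0285 0.1033] turn [ 0.82  0.95 -0.8 ]
```

>>> {"fn": "step_arm", "kwargs": {"plan": [[0.03, 0.005, 0.015, 0.2, 0.2, 0, -1], [0.03, 0.005, 0.018, 0.2, 0.2, 0, -1], [0.03, 0.005, 0.018, 0.1, 0.1, 0, -1], [0.03, 0.005, 0.018, 0, 0, 0, -1], [0.03, 0.004, 0.018, 0, 0, 0, -1], [0.02, 0.003, 0.018, 0, 0, 0, -1], [0.01, 0.001, 0.01, 0, 0, 0, -1], [0, 0, 0, 0, 0, 0, -1]]}}

```text
t: 3.07
eef_pos: [0.6632, 0.0925, 0.286]
eef_rot: [0.839, 0.545, 0.002, 0.004]
contact_force: [-1.2, -0.8, 0.4]
finger_gap: 1.002
```

```bash
python3 go.py 0.6583 0.0728 0.2 66; python3 - <<'E'
from plant import snapshot
from h import *
for n in ("top","side"):
    s=snapshot(n); im=s["image"][:,:,::-1]
    c=im[120:250,235:365] if n=="top" else im[120:310,205:375]
    cv2.imwrite(f"pics/{n}2.png",cv2.resize(c,None,fx=3,fy=3,interpolation=cv2.INTER_CUBIC))
E
```

```text
t 3.07 p [0.6632 0.0925 0.286 ] yaw 66.01 tilt [ 0.0073 -0.0038 -1.    ] gap 1.002 q [ 0.22  0.44 -0.62  1.34  0.26  1.44 -0.81] F [-1.21 -0.83  0.36] T [ 0.035  0.028 -0.011]
shift tool [-0.02    0.0029  0.0861] turn [0.47 0.03 0.01]
```

View pics/side2.png

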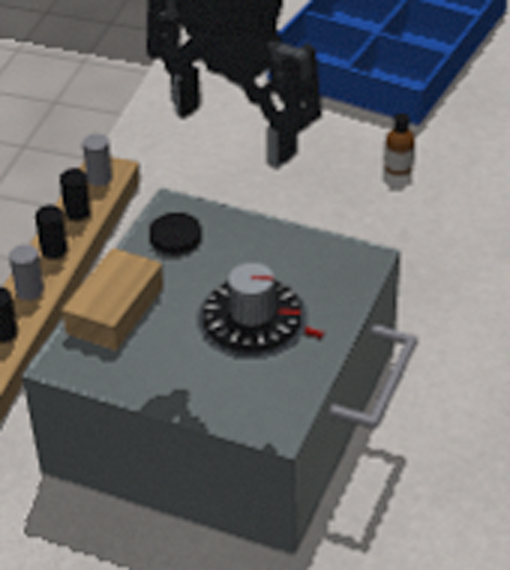

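The side view shows the gripper above the dial, with clear space around the knob (250,295 in the crop). I'll centre it, then descend.

>>> {"fn": "step_arm", "kwargs": {"plan": [[-0.012, 0.002, 0.02, 0.2, 0, 0, -1], [-0.006, 0.001, 0.02, 0.1, 0, 0, -1], [-0.002, 0, 0.015, 0.1, 0, 0, -1], [0, 0, 0.008, 0, 0, 0, -1], [0, 0, 0, 0, 0, 0, -1]]}}

```text
t: 3.58
eef_pos: [0.6621, 0.0585, 0.2346]
eef_rot: [0.843, 0.537, 0.006, 0.009]
contact_force: [0.2, -0.1, 0.1]
finger_gap: 1.002
```

```bash
python3 go.py 0.6583 0.0728 0.148 66
```

```text
t 3.58 p [0.6621 0.0585 0.2346] yaw 65.02 tilt [ 0.0199 -0.0086 -0.9998] gap 1.002 q [ 0.27  0.44 -0.6   1.45  0.27  1.32 -0.79] F [ 0.2  -0.14  0.11] T [ 0.033  0.058 -0.013]
shift tool [ 0.0113 -0.0113  0.0864] turn [ 1.24 -0.02 -0.98]
```

>>> {"fn": "step_arm", "kwargs": {"plan": [[0, 0, 0, 0, 0, 0, -1], [0, 0, 0, 0, 0, 0, -1]]}}

```text
t: 3.75
eef_pos: [0.663, 0.056, 0.2376]
eef_rot: [0.844, 0.536, 0.007, 0.011]
contact_force: [-0.4, 0.6, 0.3]
finger_gap: 0.999
```

```bash
python3 go.py 0.6583 0.0728 0.19 66
```

```text
t 3.75 p [0.663  0.056  0.2376] yaw 64.81 tilt [ 0.0237 -0.0099 -0.9997] gap 0.999 q [ 0.27  0.44 -0.6   1.45  0.27  1.32 -0.79] F [-0.37  0.64  0.32] T [-0.     0.02   0.045]
shift tool [ 0.0132 -0.0126  0.0473] turn [ 1.47 -0.05 -1.19]
```

>>> {"fn": "step_arm", "kwargs": {"plan": [[0.004, -0.004, 0.01, 0.5, 0, -0.3, -1], [0.004, -0.004, 0.01, 0.4, 0, -0.3, -1], [0.003, -0.003, 0.01, 0.3, 0, -0.2, -1], [0, 0, 0.005, 0, 0, 0, -1], [0, 0, 0, 0, 0, 0, -1], [0, 0, 0, 0, 0, 0, -1]]}}

```text
t: 4.25
eef_pos: [0.659, 0.0741, 0.202]
eef_rot: [0.84, 0.543, 0.003, 0.001]
contact_force: [-0.2, -0.3, -0.2]
finger_gap: 0.998
```

```bash
python3 go.py 0.6583 0.0728 0.148 66
```

```text
t 4.25 p [0.659  0.0741 0.202 ] yaw 65.81 tilt [ 0.0074  0.0014 -1.    ] gap 0.998 q [ 0.25  0.47 -0.61  1.48  0.27  1.27 -0.81] F [-0.19 -0.28 -0.16] T [-0.041  0.029 -0.036]
shift tool [-0.0017 -0.0005  0.054 ] turn [ 0.36 -0.25 -0.19]
```

>>> {"fn": "step_arm", "kwargs": {"plan": [[-0.001, 0, 0.011, 0.2, -0.1, 0, -1], [0, 0, 0.011, 0.1, -0.1, 0, -1], [0, 0, 0.011, 0, 0, 0, -1], [0, 0, 0.009, 0, 0, 0, -1], [0, 0, 0.005, 0, 0, 0, -1], [0, 0, 0, 0, 0, 0, -1], [0, 0, 0, 0, 0, 0, -1]]}}

```text
t: 4.83
eef_pos: [0.658, 0.0726, 0.1483]
eef_rot: [0.84, 0.543, -0.001, -0.0]
contact_force: [-0.8, 0.5, -0.3]
finger_gap: 1.002
```

```bash
python3 go.py 0.6583 0.0728 0.148 66
```

```text
t 4.83 p [0.658  0.0726 0.1483] yaw 65.8 tilt [-2.e-03 -3.e-04 -1.e+00] gap 1.002 q [ 0.24  0.51 -0.59  1.54  0.3   1.18 -0.83] F [-0.77  0.51 -0.32] T [ 0.05  -0.021  0.008]
shift tool [0.0003 0.0002 0.0003] turn [-0.1   0.06 -0.2 ]
```

Excellent. Now close on the knob.

>>> {"fn": "step_arm", "kwargs": {"plan": [[0, 0, 0, 0, 0, 0, 1], [0, 0, 0, 0, 0, 0, 1], [0, 0, 0, 0, 0, 0, 1], [0, 0, 0, 0, 0, 0, 1], [0, 0, 0, 0, 0, 0, 1], [0, 0, 0, 0, 0, 0, 1]], "force": 35}}

```text
t: 5.33
eef_pos: [0.6595, 0.0728, 0.1504]
eef_rot: [0.84, 0.543, 0.001, 0.0]
contact_force: [0.8, -1.0, -0.5]
finger_gap: 0.143
```

```bash
python3 go.py 0.6583 0.0728 0.148 101; cat > dial.py <<'E'
from plant import snapshot
from h import *
import sys
tag=sys.argv[1]
for n,b in (("top",(150,225,265,345)),("side",(190,260,250,340))):
    s=snapshot(n); im=s["image"][:,:,::-1]
    cv2.imwrite(f"pics/{n}_{tag}.png",cv2.resize(im[b[0]:b[1],b[2]:b[3]],None,fx=6,fy=6,interpolation=cv2.INTER_CUBIC))
    I=s["image"].astype(int); red=I[...,0]-(I[...,1]+I[...,2])/2
    m=np.zeros(red.shape,np.uint8); m[b[0]:b[1],b[2]:b[3]]=(red[b[0]:b[1],b[2]:b[3]]>35)
    N,L,st,c=cv2.connectedComponentsWithStats(m,connectivity=8)
    for i in range(1,N):
        if st[i,4]<3: continue
        ys,xs=np.where(L==i); w=red[L==i]; u,v=(xs*w).sum()/w.sum(),(ys*w).sum()/w.sum()
        P=onz(s,u,v,.14); d=P[:2]-[.6583,.0728]; a=np.degrees(np.arctan2(d[1],d[0]))%360
        print(n,"px",(round(u,1),round(v,1)),"n",st[i,4],"r",round(np.hypot(*d)*1000,1),"theta deg",round(a-174.5,1))
E
python3 dial.py a
```

```text
t 5.33 p [0.6595 0.0728 0.1504] yaw 65.78 tilt [ 1.9e-03  2.0e-04 -1.0e+00] gap 0.143 q [ 0.24  0.51 -0.6   1.54  0.3   1.18 -0.83] F [ 0.76 -0.98 -0.54] T [ 0.006 -0.013  0.046]
shift tool [-0.0005 -0.0011  0.0024] turn [ 1.100e-01 -2.000e-02 -3.522e+01]
side px (np.float64(252.5), np.float64(210.4)) n 66 r 106.6 theta deg 175.6
side px (np.float64(292.2), np.float64(211.9)) n 7 r 41.7 theta deg 100.9
side px (np.float64(301.2), np.float64(223.6)) n 14 r 31.4 theta deg 17.6
side px (np.float64(309.2), np.float64(230.3)) n 13 r 57.6 theta deg -5.2
```

```bash
python3 - <<'E'
from plant import snapshot
from h import *
s=snapshot("side"); im=s["image"][:,:,::-1]
cv2.imwrite("pics/side4.png",cv2.resize(im[130:280,220:380],None,fx=4,fy=4,interpolation=cv2.INTER_CUBIC))
E
python3 go.py
```

```text
t 5.48 p [0.6593 0.0728 0.1502] yaw 65.77 tilt [ 1.4e-03  2.0e-04 -1.0e+00] gap 0.001 q [ 0.24  0.51 -0.6   1.54  0.3   1.18 -0.83] F [-0.21  0.04  0.  ] T [0.002 0.064 0.004]
```

View pics/side4.png

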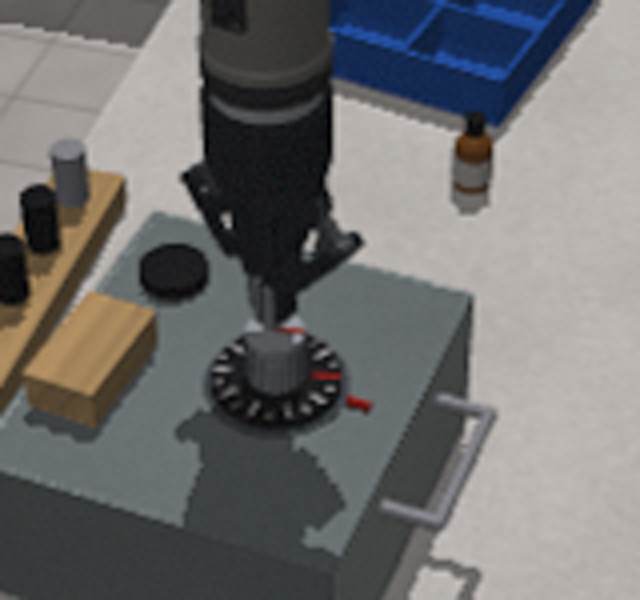

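```bash
python3 - <<'E'
from plant import snapshot,bot
from h import *
p=bot.get_state()["eef_pos"]
for n in("side","top"):
    s=snapshot(n)
    for dz in (0,.019,.03,.04,.05): print(n,dz,proj(s,p+[0,0,dz]).round(1))
s=snapshot("top"); im=s["image"][:,:,::-1]
cv2.imwrite("pics/top4.png",cv2.resize(im[120:250,235:365],None,fx=4.6,fy=4.6,interpolation=cv2.INTER_CUBIC))
s=snapshot("side"); im=s["image"][:,:,::-1]
cv2.imwrite("pics/side5.png",cv2.resize(im[180:240,260:320],None,fx=9,fy=9,interpolation=cv2.INTER_CUBIC))
E
```

```text
side 0 [288.4 220. ]
side 0.019 [288.2 214.6]
side 0.03 [288.1 211.4]
side 0.04 [288.  208.4]
side 0.05 [287.9 205.4]
top 0 [299.2 183.4]
top 0.019 [298.7 181.6]
top 0.03 [298.4 180.5]
top 0.04 [298.1 179.5]
top 0.05 [297.8 178.5]
```

View pics/side5.png

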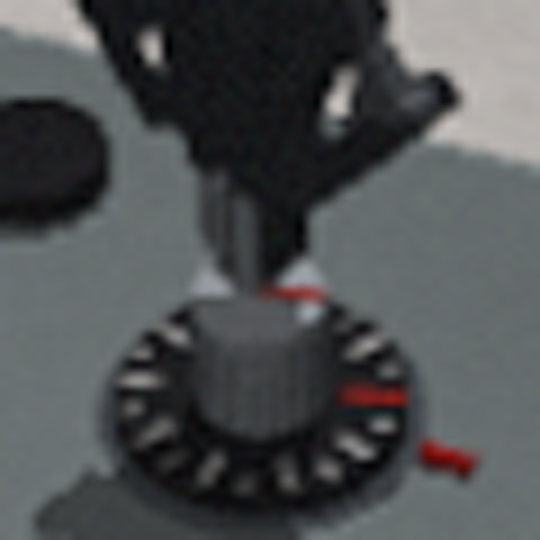

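View pics/top4.png

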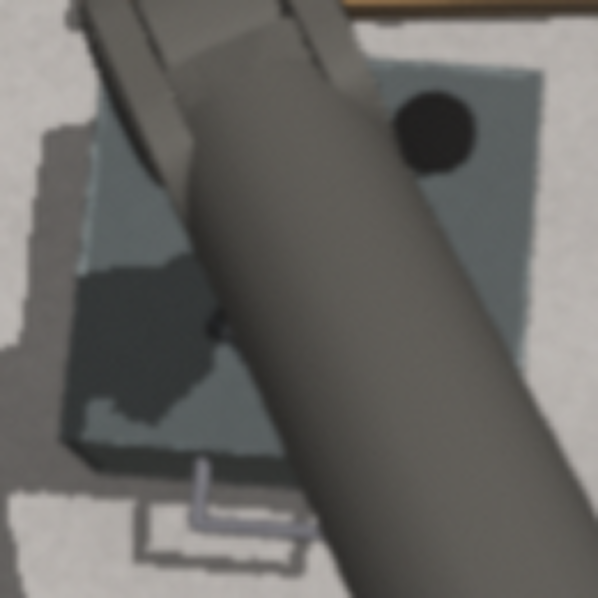

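```bash
python3 - <<'E'
from plant import snapshot,bot
from h import *
s=snapshot("side")
p=np.array([0.6632,0.0925,0.286]); a=np.radians(66); y=np.array([np.sin(a),-np.cos(a),0])
for dz in (0,.013,.03,.043,.056):
    print(dz,[proj(s,p+[0,0,dz]+k*y).round(1).tolist() for k in (-.05,0,.05)])
print("knob top ring",[proj(s,np.array([.6583+.019*np.cos(t),.0728+.019*np.sin(t),.178])).round(1).tolist() for t in np.arange(0,6.3,np.pi/2)])
E
```

```text
0 [[299.3, 192.3], [282.8, 183.1], [266.9, 174.4]]
0.013 [[299.3, 187.9], [282.6, 178.7], [266.6, 170.0]]
0.03 [[299.2, 182.0], [282.4, 172.9], [266.2, 164.2]]
0.043 [[299.2, 177.4], [282.2, 168.3], [265.9, 159.6]]
0.056 [[299.1, 172.8], [282.0, 163.7], [265.6, 155.0]]
knob top ring [[281.2, 210.6], [286.1, 217.2], [295.8, 213.5], [290.7, 207.1], [281.2, 210.6]]
```

```bash
python3 - <<'E'
from plant import snapshot,bot
from h import *
s=snapshot("side");t=snapshot("top")
def tri(a,b):
    o1,d1=ray(s,*a);o2,d2=ray(t,*b)
    A=np.array([d1,-d2]).T; k=np.linalg.lstsq(A,o2-o1,rcond=None)[0]
    q1=o1+k[0]*d1;q2=o2+k[1]*d2; return ((q1+q2)/2).round(4),np.linalg.norm(q1-q2).round(4)
print("tri",[tri(a,b) for a in [(478.6,79.3),(487.5,93.6)] for b in [(588.3,370),(616,391.7)]])
p=np.array([.2036,-.6166,.1929]); a=np.radians(18.3); y=np.array([np.sin(a),-np.cos(a),0])
for dz in (0,.013,.03,.043,.056):
    print(dz,[proj(s,p+[0,0,dz]+k*y).round(1).tolist() for k in (-.05,.05)],[proj(t,p+[0,0,dz]+k*y).round(1).tolist() for k in (-.05,.05)])
E
```

```text
tri [(array([ 0.2199, -0.5303,  0.3082]), np.float64(0.0212)), (array([ 0.1903, -0.598 ,  0.2828]), np.float64(0.0671)), (array([ 0.1914, -0.5698,  0.2426]), np.float64(0.0088)), (array([ 0.1567, -0.6503,  0.207 ]), np.float64(0.0392))]
0 [[483.3, 107.3], [473.9, 92.3]] [[576.1, 369.8], [613.1, 353.8]]
0.013 [[484.3, 103.8], [474.8, 88.9]] [[579.2, 370.8], [616.6, 354.6]]
0.03 [[485.6, 99.2], [476.0, 84.4]] [[583.4, 372.1], [621.3, 355.6]]
0.043 [[486.7, 95.7], [476.9, 81.0]] [[586.7, 373.2], [625.0, 356.4]]
0.056 [[487.7, 92.1], [477.9, 77.5]] [[590.1, 374.2], [628.7, 357.2]]
```

The side view shows the fingers shut above the knob, tips at about (288,212), instead of around it. The true tips sit about 30 mm higher than the reported TCP. I'll raise the gripper and measure this offset with the fingers shut.

>>> {"fn": "step_arm", "kwargs": {"plan": [[0, 0, -0.02, 0, 0, 0, 1], [0, 0, -0.02, 0, 0, 0, 1], [0, 0, -0.02, 0, 0, 0, 1], [0, 0, 0, 0, 0, 0, 1], [0, 0, 0, 0, 0, 0, 1], [0, 0, 0, 0, 0, 0, 1]]}}

```text
t: 6.33
eef_pos: [0.658, 0.0724, 0.2104]
eef_rot: [0.84, 0.543, -0.001, -0.001]
contact_force: [0.4, 0.0, 0.1]
finger_gap: -0.001
```

```bash
python3 go.py; python3 - <<'E'
from plant import snapshot,bot
from h import *
s=snapshot("side"); im=s["image"][:,:,::-1].copy()
cv2.imwrite("pics/side6.png",cv2.resize(im[150:240,245:335],None,fx=6,fy=6,interpolation=cv2.INTER_CUBIC))
p=bot.get_state()["eef_pos"]
for dz in (0,.02,.03,.04): print(dz,((proj(s,p+[0,0,dz])-[245,150]+.5)*6).round(0))
E
```

```text
t 6.33 p [0.658  0.0724 0.2104] yaw 65.79 tilt [-2.5e-03 -2.0e-04 -1.0e+00] gap -0.001 q [ 0.25  0.46 -0.61  1.47  0.27  1.3  -0.8 ] F [0.41 0.02 0.1 ] T [-0.006 -0.031  0.003]
0 [264. 318.]
0.02 [263. 281.]
0.03 [262. 262.]
0.04 [262. 243.]
```

View pics/side6.png

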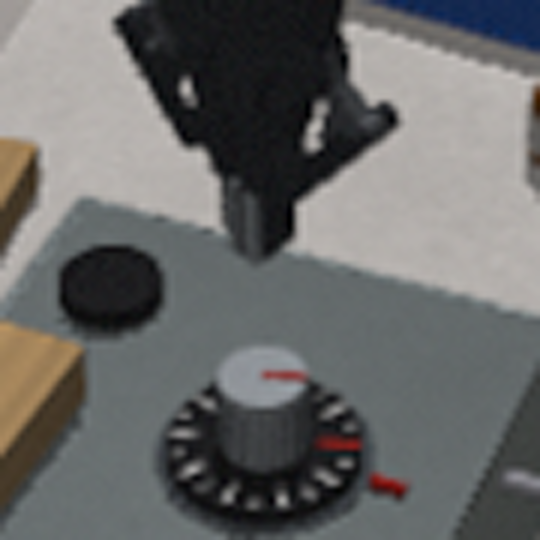

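The shut tips sit at (262,262) in the crop, which puts them about 30–35 mm above the reported TCP. I'll allow for that, reopen and descend to a reported z of about 0.117.

>>> {"fn": "step_arm", "kwargs": {"plan": [[0, 0, 0, 0, 0, 0, -1], [0, 0, 0, 0, 0, 0, -1], [0, 0, 0, 0, 0, 0, -1], [0, 0, 0, 0, 0, 0, -1], [0, 0, 0, 0, 0, 0, -1], [0, 0, 0, 0, 0, 0, -1]]}}

```text
t: 6.88
eef_pos: [0.6554, 0.0716, 0.2055]
eef_rot: [0.84, 0.543, -0.005, -0.002]
contact_force: [-0.0, -0.2, -0.4]
finger_gap: 0.849
```

>>> {"fn": "step_arm", "kwargs": {"plan": [[0, 0, 0.015, 0, 0, 0, -1], [0, 0, 0.015, 0, 0, 0, -1], [0, 0, 0.015, 0, 0, 0, -1], [0, 0, 0.01, 0, 0, 0, -1], [0, 0, 0.005, 0, 0, 0, -1], [0, 0, 0, 0, 0, 0, -1], [0, 0, 0, 0, 0, 0, -1]]}}

```text
t: 7.47
eef_pos: [0.656, 0.0718, 0.1441]
eef_rot: [0.84, 0.543, -0.004, -0.002]
contact_force: [0.4, 0.2, 0.2]
finger_gap: 0.998
```

```bash
python3 go.py 0.6583 0.0728 0.117 66
```

```text
t 7.47 p [0.656  0.0718 0.1441] yaw 65.79 tilt [-7.8e-03 -9.0e-04 -1.0e+00] gap 0.998 q [ 0.24  0.51 -0.59  1.55  0.3   1.18 -0.83] F [0.44 0.17 0.18] T [ 0.045 -0.044 -0.056]
shift tool [0.002  0.0019 0.027 ] turn [-0.39  0.23 -0.21]
```

>>> {"fn": "step_arm", "kwargs": {"plan": [[0.001, 0.001, 0.007, -0.2, 0.1, 0, -1], [0.001, 0.001, 0.007, -0.1, 0.1, 0, -1], [0, 0, 0.006, 0, 0, 0, -1], [0, 0, 0.004, 0, 0, 0, -1], [0, 0, 0, 0, 0, 0, -1], [0, 0, 0, 0, 0, 0, -1]]}}

```text
t: 7.97
eef_pos: [0.6605, 0.0733, 0.12]
eef_rot: [0.84, 0.543, 0.001, 0.0]
contact_force: [-1.0, -0.2, -0.2]
finger_gap: 0.997
```

```bash
python3 go.py 0.6583 0.0728 0.117 66;python3 - <<'E'
from plant import snapshot,bot
from h import *
s=snapshot("side"); im=s["image"][:,:,::-1].copy()
cv2.imwrite("pics/side7.png",cv2.resize(im[150:250,240:340],None,fx=6,fy=6,interpolation=cv2.INTER_CUBIC))
E
```

```text
t 7.97 p [0.6605 0.0733 0.12  ] yaw 65.78 tilt [ 3.e-03  8.e-04 -1.e+00] gap 0.997 q [ 0.24  0.54 -0.59  1.57  0.32  1.13 -0.84] F [-1.01 -0.15 -0.21] T [ 0.009 -0.017 -0.078]
shift tool [-0.0014 -0.0018  0.003 ] turn [ 0.14 -0.11 -0.22]
```

View pics/side7.png

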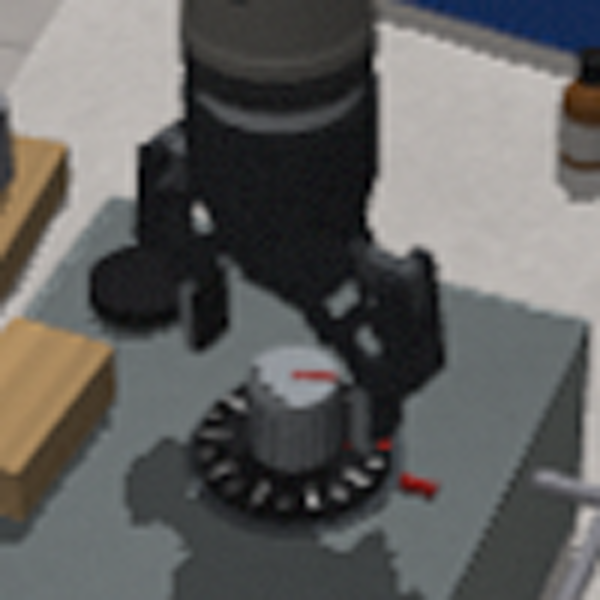

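The jaws straddle the knob, with tips at (208,345) and (395,435) around its centre at (298,400). I'll lower 3 mm and close.

>>> {"fn": "step_arm", "kwargs": {"plan": [[-0.001, -0.001, 0.003, 0, 0, 0, -1], [0, -0.001, 0.001, 0, 0, 0, 0], [0, 0, 0, 0, 0, 0, 1], [0, 0, 0, 0, 0, 0, 1], [0, 0, 0, 0, 0, 0, 1], [0, 0, 0, 0, 0, 0, 1], [0, 0, 0, 0, 0, 0, 1], [0, 0, 0, 0, 0, 0, 1]], "force": 35}}

```text
t: 8.68
eef_pos: [0.6601, 0.0727, 0.117]
eef_rot: [0.84, 0.543, 0.003, 0.002]
contact_force: [2.0, -0.7, -0.7]
finger_gap: 0.432
```

```bash
python3 go.py 0.6583 0.0728 0.117 66;python3 - <<'E'
from plant import snapshot,bot
from h import *
s=snapshot("side"); im=s["image"][:,:,::-1].copy()
cv2.imwrite("pics/side8.png",cv2.resize(im[150:250,240:340],None,fx=6,fy=6,interpolation=cv2.INTER_CUBIC))
E
python3 go.py
python3 dial.py b
```

```text
t 8.68 p [0.6601 0.0727 0.117 ] yaw 65.74 tilt [ 7.6e-03  6.0e-04 -1.0e+00] gap 0.432 q [ 0.24  0.53 -0.59  1.58  0.32  1.12 -0.84] F [ 1.99 -0.68 -0.66] T [ 0.001 -0.049  0.03 ]
shift tool [-0.0006 -0.0017  0.    ] turn [ 0.38 -0.21 -0.26]
t 8.73 p [0.6601 0.0726 0.117 ] yaw 65.74 tilt [ 7.5e-03  6.0e-04 -1.0e+00] gap 0.432 q [ 0.24  0.53 -0.59  1.58  0.32  1.12 -0.84] F [0.43 0.5  0.61] T [ 0.005  0.009 -0.008]
side px (np.float64(252.5), np.float64(210.4)) n 67 r 106.6 theta deg 175.5
side px (np.float64(301.2), np.float64(223.6)) n 14 r 31.4 theta deg 17.6
side px (np.float64(309.1), np.float64(230.3)) n 14 r 57.5 theta deg -5.4
```

View pics/side8.png

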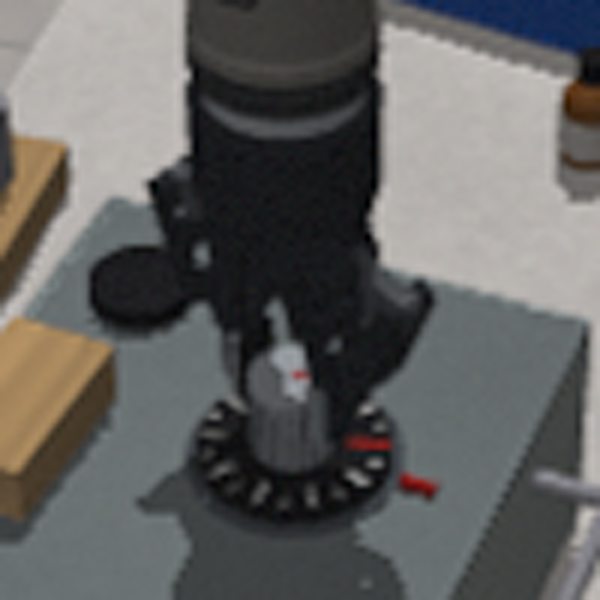

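Gripped: the opening is 37 mm. The dial reads about 18° (5.1), so I need about 36° left.

>>> {"fn": "step_arm", "kwargs": {"plan": [[0, 0, 0, 0, 0, -4, 1], [0, 0, 0, 0, 0, -5, 1], [0, 0, 0, 0, 0, -5, 1], [0, 0, 0, 0, 0, -5, 1], [0, 0, 0, 0, 0, -3, 1], [0, 0, 0, 0, 0, 0, 1], [0, 0, 0, 0, 0, 0, 1]]}}

```text
t: 9.42
eef_pos: [0.6596, 0.0727, 0.117]
eef_rot: [0.716, 0.698, 0.003, 0.002]
contact_force: [1.1, -0.2, 1.3]
finger_gap: 0.432
```

```bash
python3 go.py 0.6583 0.0728 0.117 101.5;python3 dial.py c
```

```text
t 9.42 p [0.6596 0.0727 0.117 ] yaw 88.61 tilt [ 6.2e-03  8.0e-04 -1.0e+00] gap 0.432 q [ 0.3   0.55 -0.67  1.58  0.37  1.14 -0.48] F [ 1.06 -0.17  1.28] T [ 0.01  -0.063  0.112]
shift tool [ 0.     -0.0013 -0.    ] turn [ 3.600e-01 -1.000e-02 -1.289e+01]
side px (np.float64(252.5), np.float64(210.4)) n 66 r 106.6 theta deg 175.6
side px (np.float64(291.4), np.float64(211.3)) n 8 r 43.6 theta deg 104.1
side px (np.float64(301.8), np.float64(219.8)) n 10 r 34.7 theta deg 40.7
side px (np.float64(309.1), np.float64(230.3)) n 14 r 57.5 theta deg -5.4
```

View pics/side_c.png

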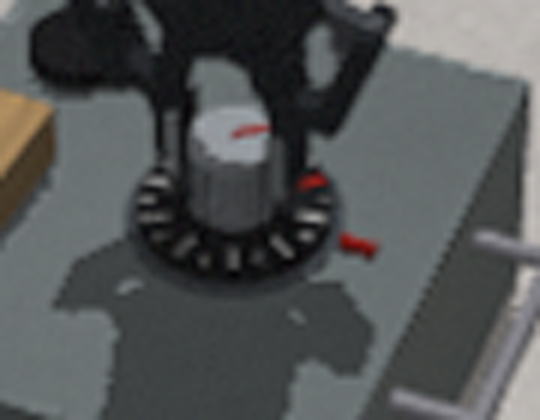

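>>> {"fn": "step_arm", "kwargs": {"plan": [[0, 0, 0, 0, 0, -3, 1], [0, 0, 0, 0, 0, -4, 1], [0, 0, 0, 0, 0, -3, 1], [0, 0, 0, 0, 0, -2, 1], [0, 0, 0, 0, 0, 0, 1], [0, 0, 0, 0, 0, 0, 1]]}}

```text
t: 10.02
eef_pos: [0.6593, 0.0727, 0.117]
eef_rot: [0.638, 0.77, 0.002, 0.002]
contact_force: [0.6, -0.7, -0.1]
finger_gap: 0.432
```

```bash
python3 go.py 0.6583 0.0728 0.117 101.5;python3 dial.py d
```

```text
t 10.02 p [0.6593 0.0727 0.117 ] yaw 100.74 tilt [ 6.e-03 -4.e-04 -1.e+00] gap 0.432 q [ 0.32  0.57 -0.72  1.58  0.4   1.15 -0.29] F [ 0.64 -0.71 -0.13] T [0.017 0.017 0.085]
shift tool [ 0.0003 -0.001  -0.    ] turn [ 0.33  0.09 -0.76]
side px (np.float64(252.5), np.float64(210.4)) n 67 r 106.6 theta deg 175.5
side px (np.float64(291.5), np.float64(210.6)) n 8 r 46.3 theta deg 104.1
side px (np.float64(301.5), np.float64(217.6)) n 4 r 37.7 theta deg 53.0
side px (np.float64(309.1), np.float64(230.3)) n 14 r 57.5 theta deg -5.4
```

View pics/side_d.png

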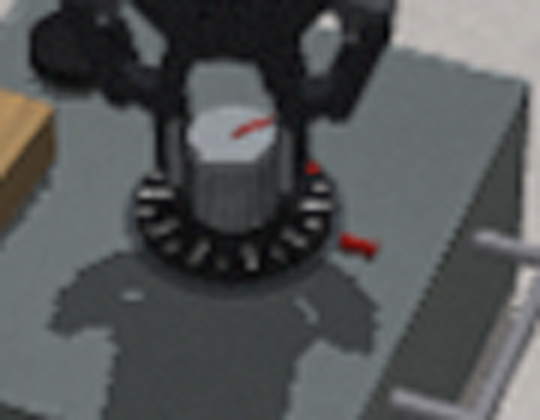

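View pics/top_d.png

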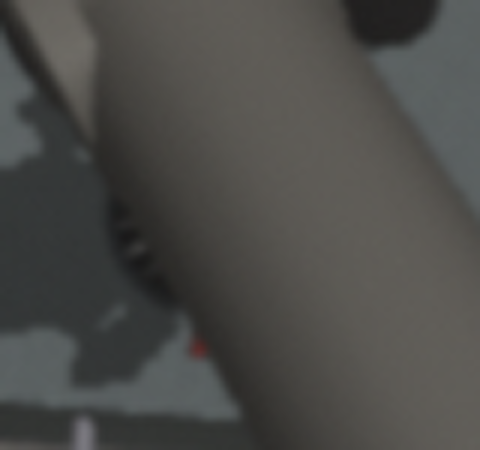

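```bash
python3 - <<'E'
from plant import snapshot
from h import *
s=snapshot("side"); g=s["image"].astype(float).min(2)
c=np.array([.6583,.0728])
# brightness against angle at radii
for r in (.031,.034,.037):
    out=[]
    th=np.arange(-80,60,2)
    pts=np.array([[c[0]+r*np.cos(np.radians(174.5+t)),c[1]+r*np.sin(np.radians(174.5+t)),.14] for t in th])
    uv=proj(s,pts).astype(np.float32)
    v=cv2.remap(g.astype(np.float32),uv[:,0].reshape(1,-1),uv[:,1].reshape(1,-1),cv2.INTER_LINEAR)[0]
    print(r,[(int(t),int(x)) for t,x in zip(th,v)])
E
```

```text
0.031 [(-80, 19), (-78, 20), (-76, 20), (-74, 19), (-72, 18), (-70, 17), (-68, 17), (-66, 19), (-64, 31), (-62, 43), (-60, 52), (-58, 60), (-56, 60), (-54, 52), (-52, 42), (-50, 28), (-48, 14), (-46, 13), (-44, 14), (-42, 16), (-40, 24), (-38, 29), (-36, 28), (-34, 23), (-32, 17), (-30, 20), (-28, 28), (-26, 40), (-24, 55), (-22, 67), (-20, 67), (-18, 60), (-16, 50), (-14, 36), (-12, 26), (-10, 22), (-8, 22), (-6, 25), (-4, 26), (-2, 25), (0, 30), (2, 33), (4, 33), (6, 29), (8, 22), (10, 55), (12, 88), (14, 126), (16, 130), (18, 117), (20, 102), (22, 86), (24, 64), (26, 44), (28, 23), (30, 24), (32, 26), (34, 27), (36, 28), (38, 29), (40, 29), (42, 29), (44, 28), (46, 26), (48, 23), (50, 21), (52, 21), (54, 19), (56, 19), (58, 27)]
0.034 [(-80, 26), (-78, 31), (-76, 31), (-74, 28), (-72, 22), (-70, 17), (-68, 16), (-66, 16), (-64, 24), (-62, 33), (-60, 52), (-58, 71), (-56, 68), (-54, 63), (-52, 43), (-50, 19), (-48, 14), (-46, 17), (-44, 23), (-42, 33), (-40, 41), (-38, 42), (-36, 43), (-34, 35), (-32, 25), (-30, 18), (-28, 22), (-26, 32), (-24, 49), (-22, 64), (-20, 69), (-18, 65),
[... 423 characters left out ...]
 (-74, 40), (-72, 27), (-70, 15), (-68, 15), (-66, 15), (-64, 16), (-62, 26), (-60, 55), (-58, 74), (-56, 75), (-54, 65), (-52, 32), (-50, 14), (-48, 15), (-46, 18), (-44, 26), (-42, 36), (-40, 43), (-38, 49), (-36, 40), (-34, 30), (-32, 21), (-30, 15), (-28, 17), (-26, 35), (-24, 58), (-22, 73), (-20, 78), (-18, 70), (-16, 51), (-14, 38), (-12, 28), (-10, 25), (-8, 28), (-6, 48), (-4, 73), (-2, 88), (0, 77), (2, 62), (4, 49), (6, 38), (8, 29), (10, 22), (12, 54), (14, 85), (16, 111), (18, 96), (20, 83), (22, 66), (24, 48), (26, 29), (28, 36), (30, 66), (32, 98), (34, 102), (36, 90), (38, 75), (40, 59), (42, 42), (44, 27), (46, 23), (48, 24), (50, 26), (52, 28), (54, 29), (56, 27), (58, 24)]
```

Three reads agree on about 53–54°, a reading of 15: the red line, the yaw travelled, and the short 15 tick at the index. I'll hold there, then turn right.

>>> {"fn": "step_arm", "kwargs": {"plan": [[0, 0, 0, 0, 0, 0, 1], [0, 0, 0, 0, 0, 0, 1], [0, 0, 0, 0, 0, 0, 1], [0, 0, 0, 0, 0, 0, 1], [0, 0, 0, 0, 0, 0, 1], [0, 0, 0, 0, 0, 0, 1], [0, 0, 0, 0, 0, 0, 1]]}}

```text
t: 10.75
eef_pos: [0.6593, 0.0727, 0.117]
eef_rot: [0.638, 0.77, 0.002, 0.003]
contact_force: [0.5, -0.8, 0.5]
finger_gap: 0.431
```

>>> {"fn": "step_arm", "kwargs": {"plan": [[0, 0, 0, 0, 0, 3, 1], [0, 0, 0, 0, 0, 5, 1], [0, 0, 0, 0, 0, 5, 1], [0, 0, 0, 0, 0, 5, 1], [0, 0, 0, 0, 0, 5, 1], [0, 0, 0, 0, 0, 3, 1], [0, 0, 0, 0, 0, 0, 1], [0, 0, 0, 0, 0, 0, 1]]}}

```text
t: 11.42
eef_pos: [0.6599, 0.0727, 0.117]
eef_rot: [0.801, 0.598, 0.003, 0.002]
contact_force: [0.8, -0.1, 0.5]
finger_gap: 0.429
```

```bash
python3 go.py 0.6583 0.0728 0.117 44;python3 dial.py e
```

```text
t 11.42 p [0.6599 0.0727 0.117 ] yaw 73.49 tilt [ 7.2e-03 -4.0e-04 -1.0e+00] gap 0.429 q [ 0.26  0.54 -0.61  1.58  0.34  1.12 -0.72] F [ 0.84 -0.1   0.46] T [ 0.002 -0.024 -0.011]
shift tool [-0.0003 -0.0016  0.    ] turn [ 0.37 -0.2  29.49]
side px (np.float64(252.5), np.float64(210.4)) n 67 r 106.6 theta deg 175.5
side px (np.float64(290.4), np.float64(212.0)) n 4 r 40.7 theta deg 107.1
side px (np.float64(300.9), np.float64(222.5)) n 14 r 30.7 theta deg 24.8
side px (np.float64(309.1), np.float64(230.3)) n 14 r 57.5 theta deg -5.4
```

>>> {"fn": "step_arm", "kwargs": {"plan": [[0, 0, 0, 0, 0, 3, 1], [0, 0, 0, 0, 0, 5, 1], [0, 0, 0, 0, 0, 5, 1], [0, 0, 0, 0, 0, 5, 1], [0, 0, 0, 0, 0, 5, 1], [0, 0, 0, 0, 0, 3, 1], [0, 0, 0, 0, 0, 0, 1], [0, 0, 0, 0, 0, 0, 1]]}}

```text
t: 12.18
eef_pos: [0.6604, 0.0724, 0.117]
eef_rot: [0.918, 0.398, 0.004, 0.001]
contact_force: [1.2, -1.5, 0.4]
finger_gap: 0.434
```

```bash
python3 go.py;python3 dial.py f; python3 go.py|grep -o "T .*"
```

```text
t 12.18 p [0.6604 0.0724 0.117 ] yaw 46.87 tilt [ 8.1e-03  4.0e-04 -1.0e+00] gap 0.434 q [ 0.19  0.52 -0.51  1.58  0.28  1.11 -1.14] F [ 1.24 -1.46  0.38] T [ 0.009 -0.012 -0.051]
side px (np.float64(252.5), np.float64(210.3)) n 66 r 106.7 theta deg 175.4
side px (np.float64(299.8), np.float64(226.2)) n 13 r 30.3 theta deg -0.8
side px (np.float64(309.1), np.float64(230.3)) n 14 r 57.5 theta deg -5.4
T [-0.082 -0.065  0.002]
```

>>> {"fn": "step_arm", "kwargs": {"plan": [[0, 0, 0, 0, 0, 2, 1], [0, 0, 0, 0, 0, 2, 1], [0, 0, 0, 0, 0, 1, 1], [0, 0, 0, 0, 0, 0, 1]]}}

```text
t: 12.62
eef_pos: [0.6605, 0.0723, 0.117]
eef_rot: [0.934, 0.358, 0.004, 0.001]
contact_force: [0.4, 0.0, 0.3]
finger_gap: 0.432
```

```bash
cat > feel.py <<'E'
from plant import bot,snapshot
from h import *
Y=[];T=[]
for i in range(2):
    st=bot.get_state(); m=R.from_quat(st["eef_rot"]).as_matrix(); Y.append(np.degrees(np.arctan2(m[1,0],m[0,0]))); T.append(st["ft_torque"][2])
    if i<1: snapshot("side")
print("t",round(st["t"],2),"yaw",np.round(Y,2),"theta",round(Y[-1]-47.4,2),"Tz",np.round(T,3),"eff7",round(st["effort"][6],3))
E
python3 feel.py
```

```text
t 12.67 yaw [41.96 41.98] theta -5.42 Tz [-0.089 -0.097] eff7 0.028
```

>>> {"fn": "step_arm", "kwargs": {"plan": [[0, 0, 0, 0, 0, 1, 1], [0, 0, 0, 0, 0, 0.5, 1], [0, 0, 0, 0, 0, 0, 1]]}}

```text
t: 12.92
eef_pos: [0.6605, 0.0723, 0.117]
eef_rot: [0.938, 0.346, 0.004, 0.001]
contact_force: [0.9, 0.4, -0.0]
finger_gap: 0.433
```

```bash
python3 feel.py
```

```text
t 12.97 yaw [40.47 40.48] theta -6.92 Tz [0.031 0.029] eff7 -0.007
```

>>> {"fn": "step_arm", "kwargs": {"plan": [[0, 0, 0, 0, 0, 1, 1], [0, 0, 0, 0, 0, 0.5, 1], [0, 0, 0, 0, 0, 0, 1]]}}

```text
t: 13.22
eef_pos: [0.6606, 0.0723, 0.117]
eef_rot: [0.943, 0.333, 0.004, 0.001]
contact_force: [0.2, -0.1, -0.7]
finger_gap: 0.433
```

```bash
python3 feel.py
```

```text
t 13.27 yaw [38.85 38.87] theta -8.53 Tz [0.039 0.018] eff7 -0.027
```

>>> {"fn": "step_arm", "kwargs": {"plan": [[0, 0, 0, 0, 0, 1, 1], [0, 0, 0, 0, 0, 0.5, 1], [0, 0, 0, 0, 0, 0, 1]]}}

```text
t: 13.52
eef_pos: [0.6606, 0.0723, 0.117]
eef_rot: [0.948, 0.319, 0.004, 0.001]
contact_force: [0.9, -0.6, -0.1]
finger_gap: 0.43
```

```bash
python3 feel.py
```

```text
t 13.57 yaw [37.23 37.25] theta -10.15 Tz [0.01  0.013] eff7 -0.034
```

>>> {"fn": "step_arm", "kwargs": {"plan": [[0, 0, 0, 0, 0, 1, 1], [0, 0, 0, 0, 0, 0.5, 1], [0, 0, 0, 0, 0, 0, 1]]}}

```text
t: 13.82
eef_pos: [0.6606, 0.0722, 0.117]
eef_rot: [0.952, 0.306, 0.004, 0.001]
contact_force: [0.6, -0.6, 0.5]
finger_gap: 0.432
```

```bash
python3 feel.py
```

```text
t 13.87 yaw [35.6  35.61] theta -11.79 Tz [0.071 0.012] eff7 -0.034
```

>>> {"fn": "step_arm", "kwargs": {"plan": [[0, 0, 0, 0, 0, 1, 1], [0, 0, 0, 0, 0, 0.5, 1], [0, 0, 0, 0, 0, 0, 1]]}}

```text
t: 14.12
eef_pos: [0.6606, 0.0722, 0.117]
eef_rot: [0.956, 0.292, 0.004, 0.001]
contact_force: [0.9, 0.0, -0.1]
finger_gap: 0.432
```

```bash
python3 feel.py
```

```text
t 14.17 yaw [33.96 33.98] theta -13.42 Tz [0.014 0.025] eff7 -0.033
```

>>> {"fn": "step_arm", "kwargs": {"plan": [[0, 0, 0, 0, 0, 1, 1], [0, 0, 0, 0, 0, 0.5, 1], [0, 0, 0, 0, 0, 0, 1]]}}

```text
t: 14.42
eef_pos: [0.6607, 0.0722, 0.117]
eef_rot: [0.96, 0.278, 0.004, 0.001]
contact_force: [0.4, -0.4, -1.0]
finger_gap: 0.435
```

```bash
python3 feel.py
```

```text
t 14.47 yaw [32.33 32.34] theta -15.06 Tz [0.056 0.003] eff7 -0.035
```

>>> {"fn": "step_arm", "kwargs": {"plan": [[0, 0, 0, 0, 0, 1, 1], [0, 0, 0, 0, 0, 0.5, 1], [0, 0, 0, 0, 0, 0, 1]]}}

```text
t: 14.72
eef_pos: [0.6607, 0.0721, 0.117]
eef_rot: [0.964, 0.265, 0.004, 0.001]
contact_force: [0.7, -0.2, -0.4]
finger_gap: 0.432
```

```bash
python3 feel.py
```

```text
t 14.77 yaw [30.69 30.71] theta -16.69 Tz [0.08  0.016] eff7 -0.039
```

>>> {"fn": "step_arm", "kwargs": {"plan": [[0, 0, 0, 0, 0, 1, 1], [0, 0, 0, 0, 0, 0.5, 1], [0, 0, 0, 0, 0, 0, 1]]}}

```text
t: 15.02
eef_pos: [0.6607, 0.0721, 0.117]
eef_rot: [0.968, 0.251, 0.004, 0.001]
contact_force: [0.5, 0.1, 0.6]
finger_gap: 0.431
```

```bash
python3 feel.py
```

```text
t 15.07 yaw [29.06 29.07] theta -18.33 Tz [ 0.04  -0.024] eff7 -0.037
```

>>> {"fn": "step_arm", "kwargs": {"plan": [[0, 0, 0, 0, 0, 1, 1], [0, 0, 0, 0, 0, 0.5, 1], [0, 0, 0, 0, 0, 0, 1]]}}

```text
t: 15.32
eef_pos: [0.6607, 0.0721, 0.117]
eef_rot: [0.972, 0.237, 0.004, 0.001]
contact_force: [0.9, 0.1, 0.8]
finger_gap: 0.43
```

```bash
python3 feel.py
```

```text
t 15.37 yaw [27.42 27.43] theta -19.97 Tz [0.07  0.014] eff7 -0.034
```

>>> {"fn": "step_arm", "kwargs": {"plan": [[0, 0, 0, 0, 0, 1, 1], [0, 0, 0, 0, 0, 0.5, 1], [0, 0, 0, 0, 0, 0, 1]]}}

```text
t: 15.62
eef_pos: [0.6607, 0.072, 0.117]
eef_rot: [0.975, 0.223, 0.004, 0.001]
contact_force: [0.6, -0.0, -0.5]
finger_gap: 0.429
```

```bash
python3 feel.py; python3 dial.py g
```

```text
t 15.67 yaw [25.78 25.8 ] theta -21.6 Tz [ 0.039 -0.011] eff7 -0.036
side px (np.float64(252.5), np.float64(210.4)) n 66 r 106.6 theta deg 175.6
side px (np.float64(297.4), np.float64(229.0)) n 16 r 30.6 theta deg -22.6
side px (np.float64(309.2), np.float64(230.3)) n 13 r 57.6 theta deg -5.2
```

Dial follows with no slip. Continue.

>>> {"fn": "step_arm", "kwargs": {"plan": [[0, 0, 0, 0, 0, 1, 1], [0, 0, 0, 0, 0, 0.5, 1], [0, 0, 0, 0, 0, 0, 1]]}}

```text
t: 16.02
eef_pos: [0.6608, 0.072, 0.117]
eef_rot: [0.978, 0.209, 0.004, 0.001]
contact_force: [1.5, -0.5, -0.2]
finger_gap: 0.435
```

```bash
python3 feel.py
```

```text
t 16.07 yaw [24.17 24.19] theta -23.21 Tz [ 0.061 -0.012] eff7 -0.037
```

>>> {"fn": "step_arm", "kwargs": {"plan": [[0, 0, 0, 0, 0, 1, 1], [0, 0, 0, 0, 0, 0.5, 1], [0, 0, 0, 0, 0, 0, 1]]}}

```text
t: 16.32
eef_pos: [0.6608, 0.072, 0.117]
eef_rot: [0.981, 0.195, 0.004, 0.001]
contact_force: [0.8, -0.1, -0.2]
finger_gap: 0.428
```

```bash
python3 feel.py
```

```text
t 16.37 yaw [22.54 22.55] theta -24.85 Tz [0.082 0.016] eff7 -0.041
```

>>> {"fn": "step_arm", "kwargs": {"plan": [[0, 0, 0, 0, 0, 1, 1], [0, 0, 0, 0, 0, 0.5, 1], [0, 0, 0, 0, 0, 0, 1]]}}

```text
t: 16.62
eef_pos: [0.6608, 0.0719, 0.117]
eef_rot: [0.983, 0.181, 0.004, 0.001]
contact_force: [0.3, -0.2, -0.0]
finger_gap: 0.435
```

```bash
python3 feel.py
```

```text
t 16.67 yaw [20.9  20.92] theta -26.48 Tz [ 0.061 -0.014] eff7 -0.038
```

>>> {"fn": "step_arm", "kwargs": {"plan": [[0, 0, 0, 0, 0, 1, 1], [0, 0, 0, 0, 0, 0.5, 1], [0, 0, 0, 0, 0, 0, 1]]}}

```text
t: 16.92
eef_pos: [0.6608, 0.072, 0.117]
eef_rot: [0.986, 0.167, 0.004, 0.001]
contact_force: [0.8, -0.5, 0.3]
finger_gap: 0.43
```

```bash
python3 feel.py
```

```text
t 16.97 yaw [19.27 19.28] theta -28.12 Tz [-0.021  0.02 ] eff7 -0.037
```

>>> {"fn": "step_arm", "kwargs": {"plan": [[0, 0, 0, 0, 0, 1, 1], [0, 0, 0, 0, 0, 0.5, 1], [0, 0, 0, 0, 0, 0, 1]]}}

```text
t: 17.22
eef_pos: [0.6608, 0.0719, 0.117]
eef_rot: [0.988, 0.153, 0.004, 0.001]
contact_force: [0.7, -1.3, -0.1]
finger_gap: 0.43
```

```bash
python3 feel.py
```

```text
t 17.27 yaw [17.63 17.65] theta -29.75 Tz [0.031 0.005] eff7 -0.04
```

>>> {"fn": "step_arm", "kwargs": {"plan": [[0, 0, 0, 0, 0, 1, 1], [0, 0, 0, 0, 0, 0.5, 1], [0, 0, 0, 0, 0, 0, 1]]}}

```text
t: 17.52
eef_pos: [0.6608, 0.0718, 0.117]
eef_rot: [0.99, 0.139, 0.004, 0.001]
contact_force: [1.5, -0.4, -0.8]
finger_gap: 0.435
```

```bash
python3 feel.py
```

```text
t 17.57 yaw [16.   16.01] theta -31.39 Tz [0.02  0.003] eff7 -0.044
```

>>> {"fn": "step_arm", "kwargs": {"plan": [[0, 0, 0, 0, 0, 1, 1], [0, 0, 0, 0, 0, 0.5, 1], [0, 0, 0, 0, 0, 0, 1]]}}

```text
t: 17.82
eef_pos: [0.6608, 0.0718, 0.117]
eef_rot: [0.992, 0.125, 0.004, 0.0]
contact_force: [0.2, -0.2, 0.3]
finger_gap: 0.431
```

```bash
python3 feel.py
```

```text
t 17.87 yaw [14.35 14.37] theta -33.03 Tz [0.041 0.026] eff7 -0.041
```

>>> {"fn": "step_arm", "kwargs": {"plan": [[0, 0, 0, 0, 0, 1, 1], [0, 0, 0, 0, 0, 0.5, 1], [0, 0, 0, 0, 0, 0, 1]]}}

```text
t: 18.12
eef_pos: [0.6608, 0.0718, 0.117]
eef_rot: [0.994, 0.111, 0.004, 0.0]
contact_force: [1.4, -0.5, -0.3]
finger_gap: 0.434
```

```bash
python3 feel.py; python3 dial.py h
```

```text
t 18.17 yaw [12.69 12.71] theta -34.69 Tz [ 0.009 -0.092] eff7 0.014
side px (np.float64(252.5), np.float64(210.4)) n 66 r 106.6 theta deg 175.6
side px (np.float64(295.4), np.float64(230.5)) n 11 r 31.7 theta deg -36.1
side px (np.float64(309.2), np.float64(230.3)) n 13 r 57.6 theta deg -5.2
```

The torque changed sign, which is the pin's snatch. I'll take smaller steps.

>>> {"fn": "step_arm", "kwargs": {"plan": [[0, 0, 0, 0, 0, 0.7, 1], [0, 0, 0, 0, 0, 0, 1]]}}

```text
t: 18.43
eef_pos: [0.6608, 0.0718, 0.1171]
eef_rot: [0.995, 0.104, 0.004, 0.0]
contact_force: [0.4, -1.7, -1.1]
finger_gap: 0.437
```

```bash
python3 feel.py
```

```text
t 18.48 yaw [11.95 11.97] theta -35.43 Tz [-0.026 -0.057] eff7 0.072
```

>>> {"fn": "step_arm", "kwargs": {"plan": [[0, 0, 0, 0, 0, 0.7, 1], [0, 0, 0, 0, 0, 0, 1]]}}

```text
t: 18.65
eef_pos: [0.6608, 0.0717, 0.117]
eef_rot: [0.995, 0.098, 0.004, 0.0]
contact_force: [0.6, -0.2, -0.5]
finger_gap: 0.432
```

```bash
python3 feel.py
```

```text
t 18.7 yaw [11.2  11.22] theta -36.18 Tz [ 0.001 -0.096] eff7 0.064
```

>>> {"fn": "step_arm", "kwargs": {"plan": [[0, 0, 0, 0, 0, 0.7, 1], [0, 0, 0, 0, 0, 0, 1]]}}

```text
t: 18.87
eef_pos: [0.6608, 0.0717, 0.117]
eef_rot: [0.996, 0.091, 0.004, 0.0]
contact_force: [0.8, -0.4, -0.2]
finger_gap: 0.432
```

```bash
python3 feel.py
```

```text
t 18.92 yaw [10.47 10.48] theta -36.92 Tz [-0.046 -0.083] eff7 0.041
```

>>> {"fn": "step_arm", "kwargs": {"plan": [[0, 0, 0, 0, 0, 0.7, 1], [0, 0, 0, 0, 0, 0, 1]]}}

```text
t: 19.08
eef_pos: [0.6608, 0.0717, 0.117]
eef_rot: [0.996, 0.085, 0.004, 0.0]
contact_force: [1.3, -0.8, 0.4]
finger_gap: 0.43
```

```bash
python3 feel.py
```

```text
t 19.13 yaw [9.72 9.74] theta -37.66 Tz [-0.065 -0.1  ] eff7 0.04
```

>>> {"fn": "step_arm", "kwargs": {"plan": [[0, 0, 0, 0, 0, 0.7, 1], [0, 0, 0, 0, 0, 0, 1]]}}

```text
t: 19.3
eef_pos: [0.6608, 0.0717, 0.117]
eef_rot: [0.997, 0.078, 0.004, 0.0]
contact_force: [1.6, -0.3, 0.5]
finger_gap: 0.428
```

```bash
python3 feel.py
```

```text
t 19.35 yaw [8.98 8.99] theta -38.41 Tz [-0.076 -0.061] eff7 0.039
```

>>> {"fn": "step_arm", "kwargs": {"plan": [[0, 0, 0, 0, 0, 0.7, 1], [0, 0, 0, 0, 0, 0, 1]]}}

```text
t: 19.52
eef_pos: [0.6608, 0.0717, 0.117]
eef_rot: [0.997, 0.072, 0.004, 0.0]
contact_force: [0.9, -0.6, -1.5]
finger_gap: 0.428
```

```bash
python3 feel.py
```

```text
t 19.57 yaw [8.24 8.26] theta -39.14 Tz [0.008 0.008] eff7 -0.007
```

>>> {"fn": "step_arm", "kwargs": {"plan": [[0, 0, 0, 0, 0, 0.7, 1], [0, 0, 0, 0, 0, 0, 1]]}}

```text
t: 19.73
eef_pos: [0.6608, 0.0717, 0.117]
eef_rot: [0.998, 0.066, 0.004, 0.0]
contact_force: [1.2, -0.3, -0.3]
finger_gap: 0.429
```

```bash
python3 feel.py
```

```text
t 19.78 yaw [7.52 7.54] theta -39.86 Tz [0.069 0.057] eff7 -0.073
```

>>> {"fn": "step_arm", "kwargs": {"plan": [[0, 0, 0, 0, 0, 0.7, 1], [0, 0, 0, 0, 0, 0, 1]]}}

```text
t: 19.95
eef_pos: [0.6608, 0.0716, 0.117]
eef_rot: [0.998, 0.059, 0.004, 0.0]
contact_force: [1.2, -1.2, -0.2]
finger_gap: 0.43
```

```bash
python3 feel.py; python3 dial.py i
```

```text
t 20.0 yaw [6.81 6.82] theta -40.58 Tz [0.146 0.136] eff7 -0.141
side px (np.float64(252.4), np.float64(210.4)) n 66 r 106.7 theta deg 175.6
side px (np.float64(294.2), np.float64(231.1)) n 13 r 32.1 theta deg -42.2
side px (np.float64(309.2), np.float64(230.3)) n 13 r 57.6 theta deg -5.2
```

>>> {"fn": "step_arm", "kwargs": {"plan": [[0, 0, 0, 0, 0, 0.4, 1], [0, 0, 0, 0, 0, 0, 1]]}}

```text
t: 20.27
eef_pos: [0.6609, 0.0717, 0.1171]
eef_rot: [0.998, 0.056, 0.004, 0.0]
contact_force: [1.3, -1.2, 0.6]
finger_gap: 0.429
```

```bash
python3 feel.py
```

```text
t 20.32 yaw [6.43 6.43] theta -40.97 Tz [0.118 0.214] eff7 -0.187
```

The torque rises steadily to 0.19 N m, so this is the hard catch. I'll ease off and open.

>>> {"fn": "step_arm", "kwargs": {"plan": [[0, 0, 0, 0, 0, -0.8, 1], [0, 0, 0, 0, 0, -0.4, 1], [0, 0, 0, 0, 0, 0, 1]]}}

```text
t: 20.57
eef_pos: [0.6609, 0.0716, 0.117]
eef_rot: [0.998, 0.067, 0.004, 0.0]
contact_force: [0.9, -1.1, -0.3]
finger_gap: 0.428
```

```bash
python3 feel.py
```

```text
t 20.62 yaw [7.71 7.7 ] theta -39.7 Tz [0.104 0.167] eff7 -0.108
```

>>> {"fn": "step_arm", "kwargs": {"plan": [[0, 0, 0, 0, 0, -0.7, 1], [0, 0, 0, 0, 0, 0, 1], [0, 0, 0, 0, 0, 0, 1]]}}

```text
t: 20.87
eef_pos: [0.6608, 0.0717, 0.117]
eef_rot: [0.997, 0.074, 0.004, 0.0]
contact_force: [0.9, -1.0, -0.1]
finger_gap: 0.43
```

```bash
python3 feel.py
```

```text
t 20.92 yaw [8.44 8.43] theta -38.97 Tz [0.045 0.017] eff7 -0.051
```

Nearly unloaded. Open and rise.

>>> {"fn": "step_arm", "kwargs": {"plan": [[0, 0, 0, 0, 0, 0, -1], [0, 0, 0, 0, 0, 0, -1], [0, 0, 0, 0, 0, 0, -1], [0, 0, 0, 0, 0, 0, -1], [0, 0, 0, 0, 0, 0, -1], [0, 0, 0, 0, 0, 0, -1]]}}

```text
t: 21.42
eef_pos: [0.6594, 0.0734, 0.1167]
eef_rot: [0.997, 0.073, 0.003, -0.001]
contact_force: [0.2, 0.0, 0.6]
finger_gap: 0.999
```

>>> {"fn": "step_arm", "kwargs": {"plan": [[0, 0, -0.01, 0, 0, 0, -1], [0, 0, -0.02, 0, 0, 0, -1], [0, 0, -0.02, 0, 0, 0, -1], [0, 0, -0.02, 0, 0, 0, -1], [0, 0, -0.02, 0, 0, 0, -1], [0, 0, 0, 0, 0, 0, -1]]}}

```text
t: 21.92
eef_pos: [0.6578, 0.0735, 0.2122]
eef_rot: [0.997, 0.074, 0.002, -0.001]
contact_force: [1.0, 0.5, 1.3]
finger_gap: 0.999
```

```bash
python3 go.py 0.531 0.0845 0.2 84.5; python3 dial.py j
```

```text
t 21.92 p [0.6578 0.0735 0.2122] yaw 8.46 tilt [ 0.0029  0.0031 -1.    ] gap 0.999 q [ 0.1   0.43 -0.39  1.48  0.16  1.27 -1.72] F [0.97 0.51 1.28] T [ 0.026 -0.045  0.01 ]
shift tool [-0.1238 -0.0295  0.0119] turn [ -0.    -0.27 -76.04]
side px (np.float64(252.5), np.float64(210.4)) n 66 r 106.6 theta deg 175.6
side px (np.float64(290.2), np.float64(214.5)) n 4 r 31.5 theta deg 106.4
side px (np.float64(294.5), np.float64(231.0)) n 14 r 32.1 theta deg -40.7
side px (np.float64(309.2), np.float64(230.3)) n 13 r 57.6 theta deg -5.2
```

View pics/side_j.png

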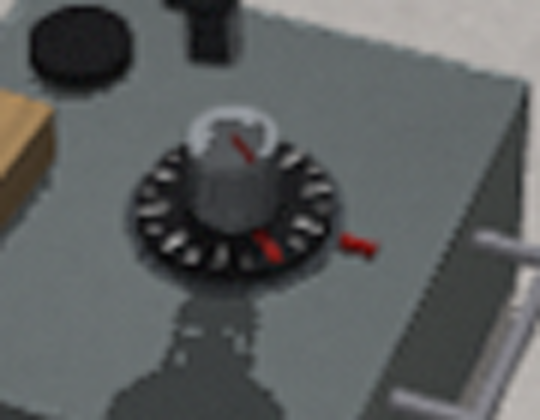

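The dial reads about 89 and stayed there when released. Next I'll turn the wrist towards the handle direction.

>>> {"fn": "step_arm", "kwargs": {"plan": [[0, 0, 0, 0, 0, -6, -1], [0, 0, 0, 0, 0, -7, -1], [0, 0, 0, 0, 0, -7, -1], [0, 0, 0, 0, 0, -7, -1], [0, 0, 0, 0, 0, -7, -1], [0, 0, 0, 0, 0, -7, -1], [0, 0, 0, 0, 0, -7, -1], [0, 0, 0, 0, 0, -7, -1]]}}

```text
t: 22.68
eef_pos: [0.6482, 0.0714, 0.1967]
eef_rot: [0.844, 0.536, -0.01, -0.005]
contact_force: [-0.1, -0.0, 0.1]
finger_gap: 1.002
```

>>> {"fn": "step_arm", "kwargs": {"plan": [[0, 0, 0, 0, 0, -7, -1], [0, 0, 0, 0, 0, -7, -1], [0, 0, 0, 0, 0, -4, 0.2], [0, 0, 0, 0, 0, 0, 0.2], [0, 0, 0, 0, 0, 0, 0.2]]}}

```text
t: 23.1
eef_pos: [0.643, 0.07, 0.1884]
eef_rot: [0.746, 0.666, -0.014, -0.011]
contact_force: [-0.6, -0.8, -0.3]
finger_gap: 0.606
```

```bash
python3 go.py 0.531 0.0845 0.18 84.5
```

```text
t 23.1 p [0.643  0.07   0.1884] yaw 83.54 tilt [-0.0362 -0.0029 -0.9993] gap 0.606 q [ 0.27  0.48 -0.64  1.5   0.28  1.29 -0.51] F [-0.6  -0.84 -0.27] T [ 0.019 -0.052  0.006]
shift tool [ 0.0019 -0.1126  0.0124] turn [-2.04  0.38 -0.97]
```

>>> {"fn": "step_arm", "kwargs": {"plan": [[0, -0.02, -0.003, -0.5, 0.1, -0.3, 0.2], [0, -0.02, 0, -0.5, 0.1, -0.3, 0.2], [0, -0.02, 0, -0.4, 0, -0.2, 0.2], [0, -0.02, 0, -0.3, 0, 0, 0.2], [0.001, -0.015, 0, 0, 0, 0, 0.2], [0.001, -0.008, 0, 0, 0, 0, 0.2], [0, 0, 0, 0, 0, 0, 0.2], [0, 0, 0, 0, 0, 0, 0.2]]}}

```text
t: 23.77
eef_pos: [0.534, 0.082, 0.1874]
eef_rot: [0.746, 0.666, -0.006, -0.003]
contact_force: [0.0, -0.3, 0.9]
finger_gap: 0.402
```

```bash
python3 go.py 0.531 0.0845 0.1 84.5
```

```text
t 23.77 p [0.534  0.082  0.1874] yaw 83.47 tilt [-0.0136 -0.0038 -0.9999] gap 0.402 q [ 0.34  0.27 -0.69  1.78  0.18  1.17 -0.51] F [ 0.05 -0.32  0.91] T [ 0.052 -0.032  0.078]
shift tool [ 0.0026 -0.0021  0.0874] turn [-0.75  0.3  -1.03]
```

>>> {"fn": "step_arm", "kwargs": {"plan": [[0.001, -0.001, 0.015, -0.4, 0.1, -0.5, 0.25], [0.001, -0.001, 0.015, -0.3, 0.1, -0.4, 0.25], [0, 0, 0.015, 0, 0, 0, 0.25], [0, 0, 0.015, 0, 0, 0, 0.25], [0, 0, 0.01, 0, 0, 0, 0.25], [0, 0, 0.005, 0, 0, 0, 0.25], [0, 0, 0, 0, 0, 0, 0.25], [0, 0, 0, 0, 0, 0, 0.25]]}}

```text
t: 24.43
eef_pos: [0.5411, 0.0838, 0.1099]
eef_rot: [0.743, 0.669, 0.003, 0.001]
contact_force: [-0.0, 0.5, -0.4]
finger_gap: 0.377
```

```bash
python3 go.py 0.531 0.0845 0.053 84.5;python3 - <<'E'
from plant import snapshot,bot
from h import *
s=snapshot("side"); im=s["image"][:,:,::-1].copy()
cv2.imwrite("pics/side9.png",cv2.resize(im[170:270,270:370],None,fx=6,fy=6,interpolation=cv2.INTER_CUBIC))
E
```

```text
t 24.43 p [0.5411 0.0838 0.1099] yaw 83.96 tilt [ 0.0065  0.0026 -1.    ] gap 0.377 q [ 0.32  0.35 -0.67  1.87  0.26  1.   -0.57] F [-0.    0.47 -0.44] T [-0.007  0.015  0.029]
shift tool [-0.0006 -0.0105  0.0568] turn [ 0.35 -0.19 -0.54]
```

View pics/side9.png

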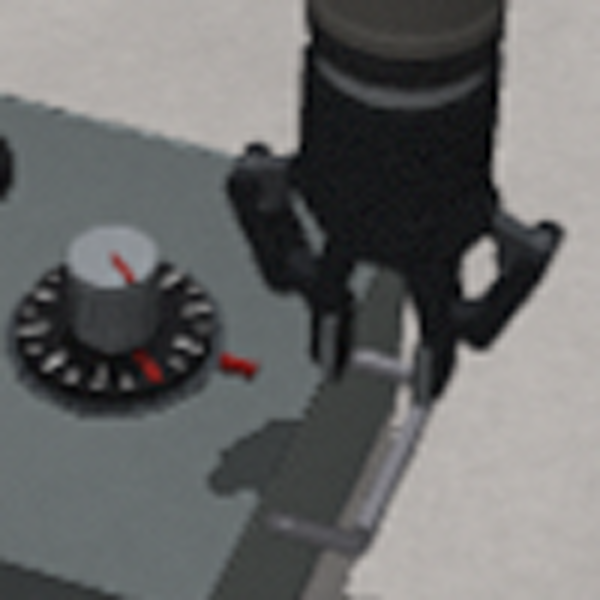

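Fingers are 10 mm too far towards the cabinet: tips at (330,370) and (435,395), bar at (390,460). I'll shift back, narrow the jaws and re-check before going down.

>>> {"fn": "step_arm", "kwargs": {"plan": [[0, -0.005, 0, 0.1, 0, -0.2, 0.45], [0, -0.004, 0, 0.1, 0, -0.2, 0.45], [0, -0.002, 0, 0, 0, 0, 0.45], [0, 0, 0, 0, 0, 0, 0.45], [0, 0, 0, 0, 0, 0, 0.45]]}}

```text
t: 24.9
eef_pos: [0.5311, 0.0856, 0.1128]
eef_rot: [0.741, 0.672, 0.004, 0.001]
contact_force: [0.1, -0.7, 0.1]
finger_gap: 0.276
```

```bash
python3 go.py 0.529 0.0845 0.053 84.5
```

```text
t 24.9 p [0.5311 0.0856 0.1128] yaw 84.39 tilt [ 0.008   0.0032 -1.    ] gap 0.276 q [ 0.32  0.33 -0.68  1.89  0.25  0.99 -0.56] F [ 0.07 -0.68  0.13] T [ 0.025  0.014 -0.044]
shift tool [-0.0015 -0.0024  0.0598] turn [ 0.44 -0.23 -0.11]
```

>>> {"fn": "step_arm", "kwargs": {"plan": [[0, -0.001, 0.01, 0, 0, 0, 0.45], [0, -0.001, 0.01, 0, 0, 0, 0.45], [0, 0, 0.008, 0, 0, 0, 0.45], [0, 0, 0, 0, 0, 0, 0.45], [0, 0, 0, 0, 0, 0, 0.45]]}}

```text
t: 25.32
eef_pos: [0.5289, 0.0857, 0.0818]
eef_rot: [0.741, 0.672, 0.004, 0.002]
contact_force: [-0.2, 0.4, 0.5]
finger_gap: 0.274
```

```bash
python3 go.py 0.529 0.0845 0.053 84.5;python3 - <<'E'
from plant import snapshot,bot
from h import *
s=snapshot("side"); im=s["image"][:,:,::-1].copy()
cv2.imwrite("pics/side10.png",cv2.resize(im[170:270,270:370],None,fx=6,fy=6,interpolation=cv2.INTER_CUBIC))
s=snapshot("top"); im=s["image"][:,:,::-1].copy()
cv2.imwrite("pics/top10.png",cv2.resize(im[180:270,250:340],None,fx=6,fy=6,interpolation=cv2.INTER_CUBIC))
E
```

```text
t 25.32 p [0.5289 0.0857 0.0818] yaw 84.39 tilt [ 0.0082  0.0028 -1.    ] gap 0.274 q [ 0.31  0.37 -0.66  1.92  0.28  0.93 -0.59] F [-0.18  0.42  0.48] T [-0.039 -0.04   0.014]
shift tool [-0.0013 -0.      0.0288] turn [ 0.45 -0.21 -0.11]
```

View pics/side10.png

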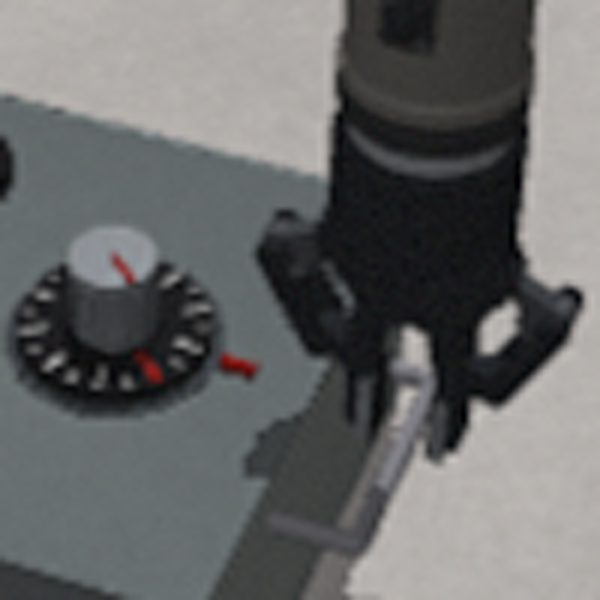

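View pics/top10.png

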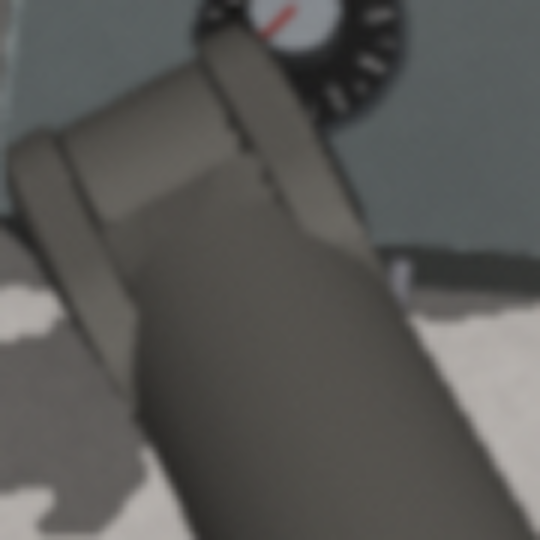

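The bar passes between the finger tips at (365,420) and (440,455), so I'll descend the rest and close.

>>> {"fn": "step_arm", "kwargs": {"plan": [[0, 0, 0.008, 0, 0, 0, 0.45], [0, 0, 0.008, 0, 0, 0, 0.45], [0, 0, 0.006, 0, 0, 0, 0.45], [0, 0, 0.003, 0, 0, 0, 0.45], [0, 0, 0, 0, 0, 0, 0.45]]}}

```text
t: 25.83
eef_pos: [0.5302, 0.0858, 0.055]
eef_rot: [0.741, 0.671, 0.005, 0.002]
contact_force: [-0.7, 0.5, -0.3]
finger_gap: 0.272
```

```bash
python3 go.py 0.529 0.0845 0.053 84.5
```

```text
t 25.83 p [0.5302 0.0858 0.055 ] yaw 84.36 tilt [ 0.01    0.0031 -0.9999] gap 0.272 q [ 0.29  0.4  -0.65  1.94  0.31  0.88 -0.62] F [-0.7   0.46 -0.25] T [-0.003  0.058  0.014]
shift tool [-0.0015 -0.001   0.002 ] turn [ 0.55 -0.23 -0.14]
```

>>> {"fn": "step_arm", "kwargs": {"plan": [[0, 0, 0, 0, 0, 0, 1], [0, 0, 0, 0, 0, 0, 1], [0, 0, 0, 0, 0, 0, 1], [0, 0, 0, 0, 0, 0, 1], [0, 0, 0, 0, 0, 0, 1]], "force": 40}}

```text
t: 26.25
eef_pos: [0.5307, 0.0858, 0.0549]
eef_rot: [0.741, 0.671, 0.005, 0.002]
contact_force: [0.2, 0.7, -2.2]
finger_gap: 0.091
```

```bash
python3 go.py 0.44 0.0943 0.055 84.5
```

```text
t 26.25 p [0.5307 0.0858 0.0549] yaw 84.36 tilt [ 0.0108  0.0033 -0.9999] gap 0.091 q [ 0.29  0.41 -0.65  1.94  0.31  0.88 -0.62] F [ 0.24  0.66 -2.21] T [ 0.081 -0.089 -0.011]
shift tool [-0.0005 -0.0911 -0.0011] turn [ 0.6  -0.25 -0.14]
```

The bar is held. Now a gentle first pull.

>>> {"fn": "step_arm", "kwargs": {"plan": [[0, -0.005, 0, 0, 0, 0, 1], [0, -0.006, 0, 0, 0, 0, 1], [0, -0.006, 0, 0, 0, 0, 1], [0, 0, 0, 0, 0, 0, 1]]}}

```text
t: 26.58
eef_pos: [0.5143, 0.0875, 0.0549]
eef_rot: [0.741, 0.671, 0.007, 0.003]
contact_force: [-0.1, 0.3, -2.1]
finger_gap: 0.092
```

```bash
python3 go.py 0.44 0.0943 0.055 84.5
```

```text
t 26.58 p [0.5143 0.0875 0.0549] yaw 84.33 tilt [ 0.0149  0.0042 -0.9999] gap 0.092 q [ 0.29  0.38 -0.65  1.98  0.3   0.86 -0.62] F [-0.07  0.34 -2.08] T [0.032 0.064 0.056]
shift tool [-0.0005 -0.0746 -0.0012] turn [ 0.83 -0.32 -0.17]
```

It moves freely, so the drawer is unlocked. Continue.

>>> {"fn": "step_arm", "kwargs": {"plan": [[0, -0.01, 0, 0, 0, 0, 1], [0, -0.012, 0, 0, 0, 0, 1], [0, -0.012, 0, 0, 0, 0, 1], [0, -0.012, 0, 0, 0, 0, 1], [0, -0.01, 0, 0, 0, 0, 1], [0, -0.006, 0, 0, 0, 0, 1], [0, 0, 0, 0, 0, 0, 1]]}}

```text
t: 27.17
eef_pos: [0.4499, 0.0939, 0.0549]
eef_rot: [0.741, 0.671, 0.01, 0.006]
contact_force: [2.5, 0.3, -4.2]
finger_gap: 0.094
```

```bash
python3 go.py 0.44 0.0943 0.055 84.5
```

```text
t 27.17 p [0.4499 0.0939 0.0549] yaw 84.35 tilt [ 0.0223  0.004  -0.9997] gap 0.094 q [ 0.31  0.27 -0.69  2.13  0.25  0.8  -0.63] F [ 2.51  0.26 -4.23] T [ 0.055 -0.265 -0.036]
shift tool [-0.0006 -0.0099 -0.0003] turn [ 1.25 -0.35 -0.15]
```

>>> {"fn": "step_arm", "kwargs": {"plan": [[0, -0.003, 0, 0, 0, 0, 1], [0, -0.003, 0, 0, 0, 0, 1], [0, -0.002, 0, 0, 0, 0, 1], [0, 0, 0, 0, 0, 0, 1], [0, 0, 0, 0, 0, 0, 1], [0, 0, 0, 0, 0, 0, 1]]}}

```text
t: 27.67
eef_pos: [0.4437, 0.0946, 0.0549]
eef_rot: [0.741, 0.671, 0.012, 0.007]
contact_force: [2.0, -0.1, -2.6]
finger_gap: 0.098
```

```bash
python3 go.py 0.44 0.0943 0.055 84.5
```

```text
t 27.67 p [0.4437 0.0946 0.0549] yaw 84.32 tilt [ 0.0265  0.0052 -0.9996] gap 0.098 q [ 0.32  0.26 -0.7   2.14  0.24  0.79 -0.63] F [ 2.   -0.09 -2.63] T [-0.044 -0.315 -0.034]
shift tool [-0.0006 -0.0036 -0.0002] turn [ 1.48 -0.44 -0.18]
```

>>> {"fn": "step_arm", "kwargs": {"plan": [[0, 0, 0, 0, 0, 0, 0.5], [0, 0, 0, 0, 0, 0, 0.45], [0, 0, 0, 0, 0, 0, 0.45], [0, 0, 0, 0, 0, 0, 0.45]]}}

```text
t: 28.0
eef_pos: [0.4416, 0.0947, 0.0546]
eef_rot: [0.741, 0.671, 0.009, 0.006]
contact_force: [-0.2, -0.1, -0.3]
finger_gap: 0.274
```

```bash
python3 go.py 0.44 0.0943 0.055 84.5
```

```text
t 28.0 p [0.4416 0.0947 0.0546] yaw 84.31 tilt [ 0.0215  0.0043 -0.9998] gap 0.274 q [ 0.32  0.26 -0.7   2.14  0.24  0.79 -0.63] F [-0.16 -0.15 -0.26] T [0.027 0.042 0.008]
shift tool [-0.0005 -0.0015 -0.0004] turn [ 1.2  -0.37 -0.2 ]
```

>>> {"fn": "step_arm", "kwargs": {"plan": [[0, 0, -0.008, 0, 0, 0, 0.45], [0, 0, -0.012, 0, 0, 0, 0.45], [0, 0, -0.015, 0, 0, 0, 0.45], [0, 0, -0.02, 0, 0, 0, 0.45], [0, 0, -0.02, 0, 0, 0, 0.45], [0, 0, -0.02, 0, 0, 0, 0.45], [0, 0, -0.01, 0, 0, 0, 0.45], [0, 0, 0, 0, 0, 0, 0.45]]}}

```text
t: 28.67
eef_pos: [0.4365, 0.0955, 0.1669]
eef_rot: [0.74, 0.672, 0.008, 0.004]
contact_force: [-0.4, 0.0, -0.2]
finger_gap: 0.274
```

>>> {"fn": "step_arm", "kwargs": {"plan": [[0.01, 0, -0.01, 0, 0, 0, 0.45], [-0.02, 0, -0.01, 0, 0, 0, 0.45], [-0.03, 0, -0.01, 0, 0, 0, 0.45], [-0.03, 0, 0, 0, 0, 0, 0.45], [-0.03, 0, 0, 0, 0, 0, 0.45], [-0.03, 0, 0, 0, 0, 0, 0.45], [0, 0, 0, 0, 0, 0, 0.45], [0, 0, 0, 0, 0, 0, 0.45]]}}

```text
t: 29.33
eef_pos: [0.4234, -0.0307, 0.1994]
eef_rot: [0.736, 0.676, 0.009, 0.002]
contact_force: [-0.2, 1.0, 0.7]
finger_gap: 0.273
```

```bash
python3 go.py; python3 - <<'E'
from plant import snapshot,bot
from h import *
s=snapshot("side"); im=s["image"][:,:,::-1].copy()
cv2.imwrite("pics/side11.png",im)
t=snapshot("top"); im=t["image"][:,:,::-1].copy()
cv2.imwrite("pics/top11.png",im)
E
python3 dial.py k
```

```text
t 29.33 p [ 0.4234 -0.0307  0.1994] yaw 85.13 tilt [ 0.0167  0.0088 -0.9998] gap 0.273 q [ 0.57 -0.02 -0.58  2.03 -0.02  1.11 -0.09] F [-0.24  1.01  0.69] T [ 0.075 -0.013  0.028]
top px (np.float64(302.0), np.float64(150.0)) n 5 r 94.7 theta deg 180.9
top px (np.float64(295.8), np.float64(183.3)) n 5 r 10.3 theta deg -107.5
top px (np.float64(289.9), np.float64(193.4)) n 7 r 33.7 theta deg -42.6
top px (np.float64(297.6), np.float64(205.7)) n 11 r 55.5 theta deg -0.1
side px (np.float64(252.5), np.float64(210.4)) n 66 r 106.6 theta deg 175.6
side px (np.float64(290.1), np.float64(214.5)) n 6 r 31.3 theta deg 107.1
side px (np.float64(294.5), np.float64(230.9)) n 15 r 31.6 theta deg -40.6
side px (np.float64(309.1), np.float64(230.3)) n 14 r 57.5 theta deg -5.4
```

View pics/side11.png

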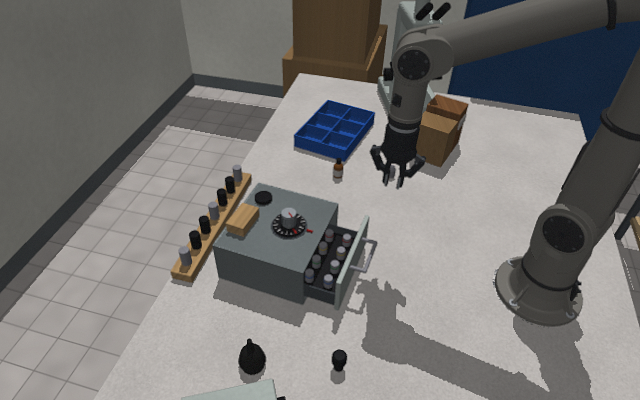

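View pics/top11.png

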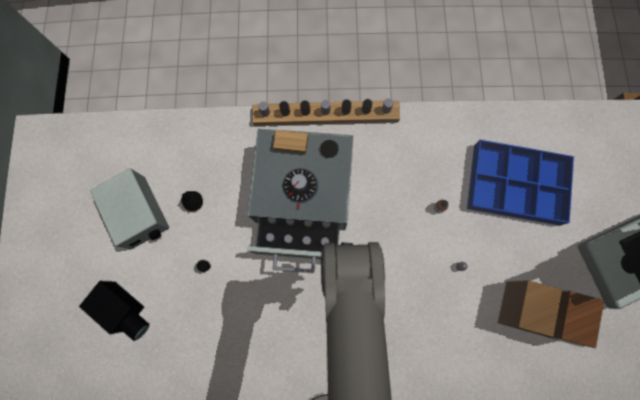

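```bash
python3 - <<'E'
from plant import snapshot,bot
from h import *
s=snapshot("side"); im=s["image"][:,:,::-1]
cv2.imwrite("pics/side12.png",cv2.resize(im[200:310,300:400],None,fx=5,fy=5,interpolation=cv2.INTER_CUBIC))
y0=np.array([.0957,.9954]);x0=np.array([.9954,-.0957]);h=np.array([.531,.0845])
for op in (.078,.084,.09):
    print(op,[((proj(s,np.r_[h-op*x0+k*y0,.103])-[300,200]+.5)*5).round(0).tolist() for k in(-.05,.05)])
E
```

```text
0.078 [[358.0, 207.0], [302.0, 349.0]]
0.084 [[369.0, 210.0], [314.0, 352.0]]
0.09 [[380.0, 214.0], [326.0, 356.0]]
```

View pics/side12.png

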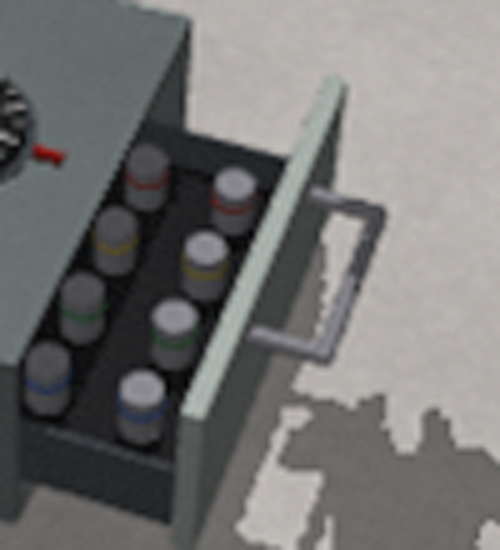

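The bar ends, at (381,212) and (328,356), match a 90 mm opening. The dial stays at −41°, the loose things are in place and the gripper is clear, so I'm handing in.

```bash
python3 -c "
from plant import bot
print(bot.close_job())"
```

```text
the job is handed in; nothing more can be done
None
```

I turned the dial left to 15 and paused, then turned it right past 0 to the catch at about 89. There I eased off, pulled the drawer out, let go and moved clear. I handed the job in at about 29 s; it reported no verdict.

**Last checks**
- **15:** Before and during the pause the dial read 53–54° (about 15) by the red line, the wrist travel and the tick at the index.
- **Catch:** The torque first reversed as the pin snatched the dial, then rose steadily to about 0.19–0.21 N m. That is well under the 0.48 N m limit. In the final pictures the dial stands at about −41°.
- **Drawer:** Open about 88–90 mm, by the arm's travel and the handle's position in the side view.
- **Other things:** By eye, the loose things stand where they did at the start; I did not measure them. The gripper is clear of everything, and the last force reading was about 1 N, which is noise.

**What disagreed**
- **Tool height:** The reported TCP height was about 30–35 mm below the real fingertips. My first grip therefore closed above the knob; the force readings showed no contact, and in the pictures the dial had not moved. I measured the offset in the side view and corrected for it on both grasps.
- **Dial angle:** The side view read about 1–1.5° off the wrist-based angle, and the top view gave −42.6° at the end. Both are within the error of the pictures.

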